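# Pack the pepper mill into its foam-lined case

### The job

Pack the standing pepper mill into the open foam-lined case. First lay it gently on its side on the bare worktop and let go, since only fingers coming from straight above fit the case's finger notches; then take it again from above just below its head and press it into the mill-shaped cutout, head at the narrow end, until it rests on the cutout's floor along its whole length. Leave the jam jar and the food tin standing where they are.

Things in the scene. Friction and masses are not known exactly. Their poses are not given: they have to be found in the camera images.
- pepper_mill: Dark brown turned wooden pepper mill, 170 mm tall, 0.15 to 0.25 kg, loose, standing; one of three things in a row about 0.13 m apart (mill, jam jar, food tin, in any order). Origin: centre of its underside; z runs up through its knob. One rigid piece here. Laid on its side and let go gently it stays put, axis 29 mm above the surface at the foot, 25 mm at the head; it rolls if pushed.
- mill_foot (a point): Point on the mill's axis 10 mm above its underside. The foot is 58 mm across up to 11 mm height; from there take the body as a straight taper (the waist is hollow to the eye but fingers close on the taper) to 48 mm across at 120 mm height.
- mill_grip (a point): Point on the mill's axis 100 mm above its underside, about 50 mm across there; it comes midway between the case's finger notches when the mill is packed. To lay it down, the worktop between the row and the front edge is bare (x 0.36 to 0.52 m, y 0.05 to 0.35 m).
- mill_head (a point): Point on the mill's axis 140 mm above its underside, in the middle of the round head (50 mm across, from 124 to 146 mm height), which closes to a knob 12 mm across at 158 to 170 mm.
- spice_case: Open grey plastic case, fixed, 188 mm deep (x) by 242 mm wide (y), 61 mm high, handle and latches at its front (-x); yaw varies. Origin: centre of its underside, x to the back, y to its left. Filled with dark foam, surface 58 mm above the worktop. The empty mill-shaped cutout runs along y in the front half; behind it lie a packed spice jar and salt shaker, up to 16 mm above the foam.
- cutout_foot (a point): Where point mill_foot lies when the mill is home (case frame -28, -75, 47 mm): wide end of the cutout, 63 mm wide, end wall at y = -90; floor 29 mm below this point. Two springy foam pinch points face each other here and two at the head, each 2.8 mm too tight: the mill stops on them about 15 mm too high and needs a press of 8 to 15 N; then friction keeps it.
- cutout_head (a point): Where point mill_head lies when the mill is home (case frame -28, 55, 47 mm): narrow end of the cutout, 55 mm wide, then a 24 mm wide slot for the knob, end wall at y = 90, so about 5 mm of play lengthwise. Floor 25 mm below this point. Finger notches on both sides of the cutout at y = -3 to 33, reaching 57 mm from its centre line, floor 29 mm below this point.
- jam_jar: Glass jar of jam with a yellow lid, 66 mm across, 100 mm high, standing, loose. Origin: centre of its underside.
- tin_beans: Food tin, 75 mm across, 110 mm high, standing, loose. Origin: centre of its underside.

How it is judged:
By the outcome, as a careful person would: the job done as asked, in the order asked, and still so for the second after the job is handed in, with the robot touching nothing.
It also fails if it takes over 59 s, if anything falls off the work surface, if the arm or the gripper's body presses on something with over 40 N, if the wrist force passes 120 N, or if a joint passes its speed limit or range.

### The arm

A 6-joint arm with a two-finger parallel gripper is mounted at the origin on a cart in front of the work surface, level with it; the furniture and walls round the work are solid. World frame = base frame: x ahead of the robot, y to its left, z up, the work surface at z = 0. Lengths are in mm, angles in rad, forces in N, time in s.
With the tool pointing down it reaches from about 350 to 975 mm from the base axis. Payload 7.1 kg.
Tool frame: the origin (TCP) lies at the very end of the fingers, on their centre line; the grasp point (between the pads) lies 19 mm behind it; z points along the fingers, y is the line along which they close (so a half turn about z gives the same grasp; the last joint's range is limited). The gripper opens to 88 mm and grips with 3 to 60 N. Pads are 20 mm wide; open, the fingers measure 115 mm over their backs; the gripper's body (75 mm by 178 mm) begins 61 mm behind the grasp point.
Start: joints at [-1.359, 0.423, 1.63, -0, 1.089, -0.019], TCP at [142.992, -608.406, 198.275] pointing down, gripper open.
Joint ranges: [-3, 3], [-0.9, 2.11], [0.09, 2.58], [-1.31, 4.45], [0.11, 2.69], [-2.54, 2.54]. Speed limits (rad/s): [2.39, 2.39, 3.01, 3.14, 3.14, 3.14].

### API

Orientations are given as a rotation vector (axis times angle).
In Python, from workcell import sensors, imaging, close_job gives the robot as it stands. The module is installed in compiled form; this text tells all that it offers.
- The arm moves only by the tool servo_tool, never from a script. Its argument "steps" is a list of rows, each a list of 3 entries, a list of its own where there are three numbers: the shift along the world's x, y, z in m, then the turn, a rotation vector about the world's x, y, z in degrees, then the opening, from -1 (shut) to 1 (fully open). A call has exactly 8 rows; each row shifts and turns the commanded pose from where the row before left it; what a row does not reach is not made up. A row lasts 1/12 s, in which the tool goes at most 41.7 mm and 7.16 degrees, less where a joint would pass 70% of its speed; a pose out of reach is approached as far as the arm can. A call is refused whole if a number of a shift passes 0.0417 or a number of a turn 7.16, either way. A call with a gripper value outside its range is refused whole. The fingers move at their own pace and stop on an object; the grip force is fixed at half the most. Time passes only in rows, so rows that do not move let the fingers close, or fill a call up. It gives the time, the measured TCP pose, the force, the opening and the grip force at its end, in the units of the state.
- sensors.get_obs(): the state, without advancing time (a new reading comes with each control period).
- imaging.get_image(name): name is "side" or "top" or "wrist"; returns a dict with "color" (420x560x3 uint8, blue, green, red), "range_z" (420x560 float32, mm along the optical axis (not along the pixel's ray), 0 where there is no reading), "vertical_fov" (degrees; the focal length in pixels is half the picture's height over the tangent of half this angle, whatever the lens; pixels are square), "cx", "cy" (the principal point, pixels), "rvec" (rotation vector, rad) and "tvec" (3), from world to camera coordinates, as OpenCV has them; the wrist camera has in their place "tool_from_camera" (4x4, takes a point from camera to tool coordinates, whose origin is the TCP and whose axes are the flange's). Camera axes: x right, y down, z forward; pixel columns grow to the right and rows downward; lengths in mm; the calibration is good to about 2 mm. A picture is of the moment at which its call begins: read the wrist's pose just before it.
- close_job(): hands the job in; it is judged then, once.
The state is a dict: "t": time; "qpos": joint angles; "qvel": joint speeds; "joint_torque": joint torques, N m; "ee_pos": TCP position; "orientation": TCP orientation; "ft_force": force on the tool from outside, world axes, zero at the start; "moment": the same for the moment, N m; "width": finger opening in mm; "grasp_force": force on a finger pad.
Only numpy, scipy, OpenCV 4.12 (cv2) and the standard library are available. Lean on these libraries where they do the work, as an engineer would, in place of code of your own. Each camera call takes 0.05 s, during which the arm holds its last target. There are 200 camera calls.

## Working session

There is one attempt and no reset: what is moved stays moved. The work goes in short steps, Python scripts to look and compute and a tool call to move; the robot and the scene stay as the last step left them, time stands still between calls to the robot, and variables do not carry over. Pictures are saved under pics/ and viewed, at most 12 in all, crops included, and the job is handed in when it is done.

Besides the shell and the picture viewer there is one more tool, called in YAML: its name, and indented under it one key for each argument. servo_tool: Moves the arm, as the interface text tells. Its arguments: {"type":"object","properties":{"steps":{"type":"array"}},"required":["steps"]}

```bash
mkdir -p pics; cat > h.py <<'E'
import numpy as np, cv2
from workcell import sensors, imaging, close_job
from scipy.spatial.transform import Rotation as R
def cloud(im, tool=None):
    h,w=im["range_z"].shape; f=h/2/np.tan(np.radians(im["vertical_fov"])/2)
    v,u=np.mgrid[:h,:w]; z=im["range_z"]
    p=np.stack([(u-im["cx"])*z/f,(v-im["cy"])*z/f,z],-1)
    if "rvec" in im:
        return (p-np.array(im["tvec"]).ravel())@cv2.Rodrigues(np.array(im["rvec"],float))[0]
    T=np.array(im["tool_from_camera"]); p=p@T[:3,:3].T+T[:3,3]
    return p@R.from_rotvec(tool["orientation"]).as_matrix().T+np.array(tool["ee_pos"])
E
python3 - <<'E'
from h import *
o=sensors.get_obs(); print({k:np.round(v,3) for k,v in o.items()})
for n in("top","side"):
    im=imaging.get_image(n); cv2.imwrite(f"pics/{n}0.png",im["color"]); np.save(f"{n}0.npy",cloud(im))
    R_=cv2.Rodrigues(np.array(im["rvec"],float))[0]; print(n,-R_.T@np.array(im["tvec"]).ravel())
E
```

```text
{'t': np.float64(0.0), 'qpos': array([-1.359,  0.424,  1.631, -0.   ,  1.089, -0.019]), 'qvel': array([-0.001, -0.   , -0.   ,  0.   ,  0.001,  0.   ]), 'joint_torque': array([ 1.0000e-03, -5.4462e+01, -2.7367e+01,  6.4000e-02,  2.3000e-02,
       -0.0000e+00]), 'ee_pos': array([ 142.876, -607.842,  197.51 ]), 'orientation': array([-3.119, -0.362,  0.   ]), 'ft_force': array([-0.419, -0.359,  0.119]), 'moment': array([0.012, 0.022, 0.024]), 'grasp_force': np.float64(0.0), 'width': np.float64(88.285)}
top [ 381.17674262   26.37072593 1075.6068975 ]
side [ 419.68221171 -821.28962748  780.34752958]
```

View pics/top0.png

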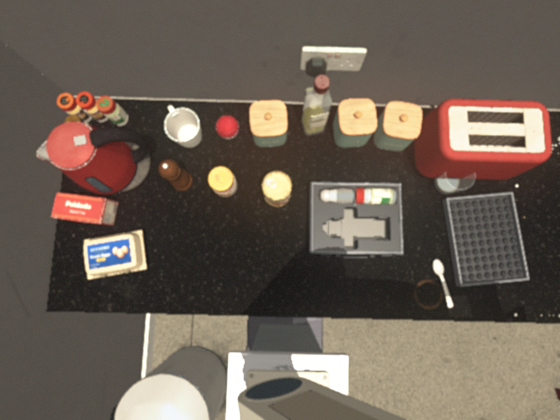

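View pics/side0.png

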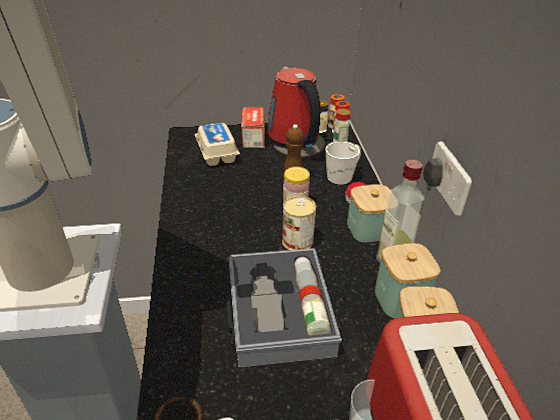

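The top view shows the mill (head ≈(168,168), foot ≈(183,187)), jar lid (222,180), tin (277,188), and case (311–403, 182–256), with the cutout's knob end at left (≈(325,228)). Now I'll measure them.

```bash
python3 - <<'E'
from h import *
T=np.load("top0.npy");S=np.load("side0.npy")
def box(P,lo,hi): 
    P=P.reshape(-1,3); return P[np.all((P>lo)&(P<hi),1)]
print("table z",np.median(T[270:300,150:300,2]),np.median(S[300:380,160:200,2]))
for n,(v,u) in dict(mill=(168,168),jar=(180,222),tin=(188,277),casecent=(219,357),kettle=(170,105),mug=(127,183),egg=(254,114)).items(): print(n,T[v,u].round())
im=cv2.imread("pics/top0.png")
mx,my=T[168,168,:2]
for nm,P in(("T",T),("S",S)):
  for z0,z1 in((5,40),(60,110),(124,146),(158,175)):
    q=box(P,[mx-60,my-60,z0],[mx+60,my+60,z1])
    print(nm,z0,len(q), *( [q.min(0).round(),q.max(0).round(),q.mean(0).round()] if len(q) else []))
# case rim: points z 59..64
cx,cy=T[219,357,:2]
for nm,P in(("T",T),("S",S)):
    q=box(P,[cx-150,cy-170,53],[cx+150,cy+170,66]); r=cv2.minAreaRect(q[:,:2].astype(np.float32)); print(nm,r,len(q))
for t in ("top","side"):
    a=cv2.imread(f"pics/{t}0.png")
    c=a[170:270,300:415] if t=="top" else a[110:210,240:370]
    cv2.imwrite(f"pics/{t}c.png",cv2.resize(c,None,fx=6 if t=="top" else 5,fy=6 if t=="top" else 5,interpolation=cv2.INTER_CUBIC))
E
```

```text
table z -0.868382433202393 -0.21265841530601437
mill [610. 308. 155.]
jar [597. 184.  97.]
tin [577.  41. 110.]
casecent [ 514. -182.   17.]
kettle [600. 461. 157.]
mug [768. 318.  13.]
egg [399. 457.  70.]
T 5 101 [576. 253.   5.] [635. 334.  39.] [599. 299.  18.]
T 60 93 [590. 290.  60.] [628. 327. 109.] [603. 301.  74.]
T 124 84 [588. 288. 132.] [637. 338. 146.] [605. 304. 141.]
T 158 34 [599. 298. 158.] [624. 325. 171.] [612. 312. 164.]
S 5 11 [584. 297.   6.] [591. 357.  39.] [586. 312.  20.]
S 60 222 [590. 287.  60.] [631. 314. 110.] [609. 297.  83.]
S 124 130 [587. 283. 125.] [636. 317. 146.] [609. 295. 137.]
S 158 27 [604. 303. 158.] [622. 317. 171.] [611. 309. 164.]
T ((538.3048706054688, -200.87710571289062), (245.9480438232422, 305.12811279296875), 0.9511865377426147) 4108
S ((513.6155395507812, -173.4714813232422), (199.56729125976562, 246.7999267578125), 0.8079593777656555) 5967
```

View pics/topc.png

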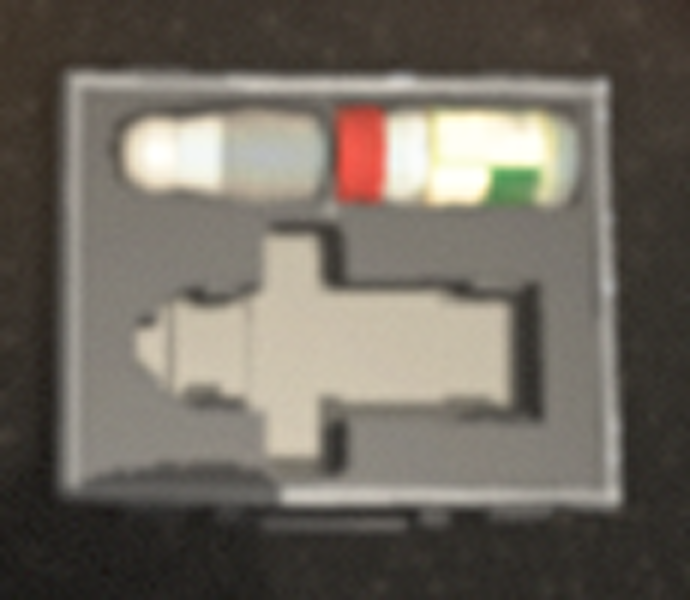

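The crop shows the empty cutout with its knob end at left and the notches at crop x≈263–325. The mill axis is about (612, 311) in all views. I'll head that way and log joint data to fit the kinematics.

servo_tool:
  steps:
    - [[0.03, 0.02, 0.02], [0, 0, 0], 1]
    - [[0.03, 0.02, 0.02], [0, 0, 0], 1]
    - [[0.03, 0.02, 0.02], [0, 0, 0], 1]
    - [[0.03, 0.02, 0.02], [0, 0, 0], 1]
    - [[0.03, 0.02, 0.02], [0, 0, 0], 1]
    - [[0.03, 0.02, 0.02], [0, 0, 0], 1]
    - [[0.03, 0.02, 0.02], [0, 0, 0], 1]
    - [[0.03, 0.02, 0.02], [0, 0, 0], 1]

```text
t: 0.77
ee_pos: [384.0, -446.9, 359.0]
orientation: [-3.12, -0.362, 0.001]
ft_force: [0.0, -0.9, -0.1]
width: 87.8
grasp_force: 0.0
```

```bash
cat > log.py <<'E'
from h import *; import json
o=sensors.get_obs(); open("log.txt","a").write(json.dumps([list(map(float,o["qpos"])),list(map(float,o["ee_pos"])),list(map(float,o["orientation"]))])+"\n")
M=R.from_rotvec(o["orientation"]).as_matrix()
print(round(float(o["t"]),2),"q",np.round(o["qpos"],3),"p",np.round(o["ee_pos"],1),"z",M[:,2].round(3),"y",M[:,1].round(3),"F",np.round(o["ft_force"],1),"w",round(float(o["width"]),1),"g",round(float(o["grasp_force"]),1))
E
python3 log.py
```

```text
0.77 q [-0.881  0.229  1.532 -0.     1.381  0.459] p [ 384.  -446.9  359. ] z [-0.  0. -1.] y [ 0.229 -0.973 -0.001] F [ 0.  -0.9 -0.1] w 87.8 g 0.0
```

servo_tool:
  steps:
    - [[0.02, 0.04, 0], [0, 0, 1.75], 1]
    - [[0.02, 0.04, 0], [0, 0, 1.75], 1]
    - [[0.02, 0.04, 0], [0, 0, 1.75], 1]
    - [[0.02, 0.04, 0], [0, 0, 1.75], 1]
    - [[0.02, 0.04, 0], [0, 0, 1.75], 1]
    - [[0.02, 0.04, 0], [0, 0, 1.75], 1]
    - [[0.02, 0.04, 0], [0, 0, 1.75], 1]
    - [[0.02, 0.04, 0], [0, 0, 1.75], 1]

```text
t: 1.43
ee_pos: [532.3, -148.2, 358.1]
orientation: [-3.053, -0.742, 0.001]
ft_force: [0.3, 0.2, -0.4]
width: 88.1
grasp_force: 0.0
```

```bash
python3 log.py
```

```text
1.43 q [-0.293  0.168  1.61  -0.     1.364  0.801] p [ 532.3 -148.2  358.1] z [-0.  0. -1.] y [ 0.459 -0.889 -0.   ] F [ 0.3  0.2 -0.4] w 88.1 g 0.0
```

servo_tool:
  steps:
    - [[0, 0.03, 0], [2.5, -5, 0], 1]
    - [[0, 0.03, 0], [2.5, -5, 0], 1]
    - [[0, 0.03, 0], [2.5, -5, 0], 1]
    - [[0, 0.03, 0], [2.5, -5, 0], 1]
    - [[0, 0.03, 0], [2.5, -5, 0], 1]
    - [[0, 0.03, 0], [2.5, -5, 0], 1]
    - [[0, 0.03, 0], [2.5, -5, 0], 1]
    - [[0, 0.03, 0], [2.5, -5, 0], 1]

```text
t: 2.1
ee_pos: [531.5, 90.2, 358.7]
orientation: [-2.679, -0.646, -1.112]
ft_force: [0.6, 2.0, 1.2]
width: 87.5
grasp_force: 0.0
```

```bash
python3 log.py; python3 - <<'E'
from h import *
o=sensors.get_obs(); im=imaging.get_image("wrist"); np.save("wrist1.npy",cloud(im,o)); cv2.imwrite("pics/wrist1.png",im["color"]); print(np.array(im["tool_from_camera"]).round(2))
E
```

```text
2.1 q [-0.083 -0.156  2.159  0.755  0.563  0.482] p [531.5  90.2 358.7] z [ 0.633  0.314 -0.707] y [ 0.453 -0.892  0.009] F [0.6 2.  1.2] w 87.5 g 0.0
[[  -0.     -0.96   -0.29   80.02]
 [   1.     -0.     -0.      0.47]
 [   0.     -0.29    0.96 -185.99]
 [   0.      0.      0.      1.  ]]
```

```bash
cat > kin.py <<'E'
from h import *; import json
from scipy.optimize import least_squares
A=lambda a,t:R.from_euler(a,t).as_matrix()
def fk(q,p):
    a1,d1,off,L2,a3,L4,Lt,e=p
    R1=A('z',q[0]); R2=R1@A('y',q[1]); R3=R2@A('y',q[2]); R4=R3@A('z',q[3])@A('y',q[4]); R6=R4@A('z',q[5])@A('z',e)
    return R1@[a1,off,d1]+R2@[0,0,L2]+R3@[a3,0,L4]+R6@[0,0,Lt],R6
D=[json.loads(l) for l in open("log.txt")]+[[[-1.359,.4235,1.6305,0,1.089,-.019],[142.876,-607.842,197.51],[-3.119,-.362,0]]]
def res(p,full=False):
    r=[]
    for q,x,o in D:
        P,M=fk(q,p); r+=list(P-x)+list(300*(R.from_matrix(M).inv()*R.from_rotvec(o)).as_rotvec())
    return np.array(r+list(1e-3*(p[:7]-np.array([0,400,12,450,0,400,250]))))
best=min((least_squares(res,[0,400,12,450,0,400,250,e]) for e in(1.57,-1.57)),key=lambda s:s.cost)
P=best.x
LO=np.array([-3,-.9,.09,-1.31,.11,-2.54]);HI=np.array([3,2.11,2.58,4.45,2.69,2.54])
def ik(pos,M,q0):
    f=lambda q:np.r_[(fk(q,P)[0]-pos),300*(R.from_matrix(fk(q,P)[1]).inv()*R.from_matrix(M)).as_rotvec()]
    s=least_squares(f,np.clip(q0,LO+1e-3,HI-1e-3),bounds=(LO,HI)); return s.x,np.sqrt(2*s.cost)
if __name__=="__main__":
    print(P.round(2),best.cost,res(P).round(1))
E
python3 kin.py
python3 - <<'E'
from h import *
W=np.load("wrist1.npy").reshape(-1,3)
q=W[(abs(W[:,0]-612)<60)&(abs(W[:,1]-311)<50)]
for z0,z1 in((3,11),(20,40),(60,80),(90,110),(126,144),(158,172)):
    k=q[(q[:,2]>z0)&(q[:,2]<z1)]; k.size and print(z0,len(k),k.min(0).round(),k.max(0).round(),np.median(k,0).round())
E
```

```text
[ -0.8  312.54  11.88 563.41  77.52 485.66 334.31   1.57] 0.03634079679715997 [-0.  -0.   0.  -0.   0.   0.  -0.  -0.   0.  -0.   0.   0.  -0.   0.1
 -0.1  0.   0.   0.  -0.  -0.   0.1  0.1  0.  -0.1 -0.  -0.1 -0.   0.1
  0.1  0.1  0.1]
3 61 [585. 283.   3.] [642. 330.  11.] [601. 288.   7.]
20 118 [587. 285.  20.] [635. 324.  40.] [600. 291.  33.]
60 204 [592. 289.  60.] [632. 324.  80.] [604. 296.  69.]
90 82 [591. 289.  90.] [623. 313. 110.] [603. 295. 100.]
126 218 [589. 287. 127.] [638. 327. 144.] [601. 293. 140.]
158 86 [603. 299. 158.] [624. 325. 171.] [612. 310. 166.]
```

View pics/wrist1.png

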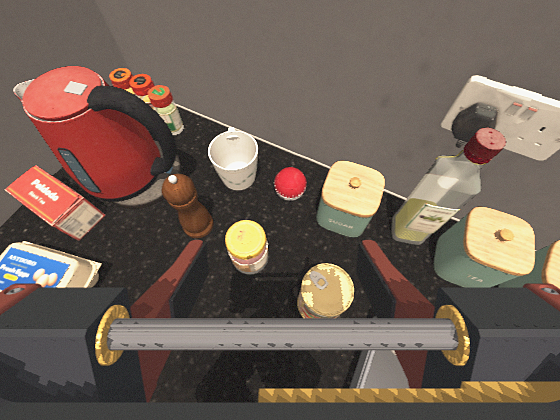

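The wrist view shows the mill (knob (173,180)), jar lid (245,240), tin (327,285) and the kettle beside the mill on the left. The mill axis at (612.5, 311.5) is confirmed. Next I'll check IK for the tilted grasp and the laying.

```bash
cat > plan.py <<'E'
from kin import *
C=np.r_[np.load("top0.npy").reshape(-1,3),np.load("side0.npy").reshape(-1,3),np.load("wrist1.npy").reshape(-1,3)]
C=C[(C[:,0]>300)&(C[:,0]<800)&(C[:,1]>-50)&(C[:,1]<600)&(C[:,2]<400)]
def clash(pos,M,excl):
    p=C[np.linalg.norm(C[:,:2]-excl,axis=1)>33] if excl is not None else C
    t=(p-pos)@M
    b=(t[:,0]>-45)&(t[:,0]<100)&(abs(t[:,1])<95)&(t[:,2]<-78)&(t[:,2]>-330)
    f=(abs(t[:,0])<12)&(abs(t[:,1])<60)&(t[:,2]<2)&(t[:,2]>-80)
    return b.sum(),f.sum()
def pose(g,z,y):
    z=np.array(z)/np.linalg.norm(z); M=np.c_[np.cross(y,z),y,z]; return np.array(g)+19*z,M
if __name__=="__main__":
  q0=np.array(D[-2][0])
  for be in(20,30,40,45):
    b=np.radians(be)
    for az in(0,13,26):
      a=np.radians(az); d=np.array([np.cos(a),np.sin(a),0])
      y=[np.sin(a),-np.cos(a),0]
      for off in(100,0):
        pos,M=pose(np.array([612.5,311.5,100])-off*np.r_[np.cos(b)*d[:2],-np.sin(b)],[*(np.cos(b)*d[:2]),-np.sin(b)],y)
        q,e=ik(pos,M,q0); print(be,az,off,q.round(2),round(e,1),clash(pos,M,[612.5,311.5]))
    pos,M=pose([435,165,27],[0,-np.sin(b),-np.cos(b)],[1,0,0]); q,e=ik(pos,M,q); print("lay",be,q.round(2),round(e,1),clash(pos,M,None))
E
python3 plan.py
```

```text
20 0 100 [ 0.92  0.73  2.24  4.12  1.12 -1.73] 0.0 (np.int64(0), np.int64(0))
20 0 0 [ 0.75  0.82  2.1   3.97  1.06 -1.75] 0.0 (np.int64(0), np.int64(0))
20 13 100 [ 0.73  0.73  2.36  3.65  1.18 -1.6 ] 0.0 (np.int64(0), np.int64(0))
20 13 0 [ 0.62  0.81  2.18  3.56  1.08 -1.64] 0.0 (np.int64(0), np.int64(0))
20 26 100 [ 0.45  0.75  2.41  3.14  1.24 -1.57] 0.0 (np.int64(0), np.int64(0))
20 26 0 [ 0.45  0.81  2.21  3.14  1.1  -1.57] 0.0 (np.int64(316), np.int64(0))
lay 20 [ 0.26  0.61  2.35  2.78  0.11 -2.54] 169.7 (np.int64(0), np.int64(0))
30 0 100 [ 0.86  0.56  2.21  4.22  0.84 -1.94] 0.0 (np.int64(0), np.int64(0))
30 0 0 [ 0.72  0.71  2.08  4.05  0.8  -1.89] 0.0 (np.int64(0), np.int64(0))
30 13 100 [ 0.69  0.54  2.32  3.71  0.8  -1.74] 0.0 (np.int64(0), np.int64(0))
30 13 0 [ 0.6   0.7   2.15  3.61  0.78 -1.72] 0.0 (np.int64(0), np.int64(0))
30 26 100 [ 0.45  0.53  2.37  3.14  0.8  -1.57] 0.0 (np.int64(0), np.int64(0))
30 26 0 [ 0.45  0.69  2.18  3.14  0.78 -1.57] 0.0 (np.int64(178), np.int64(0))
lay 30 [ 0.24  0.62  2.35  2.75  0.11 -2.54] 213.7 (np.int64(0), np.int64(2))
40 0 100
[... 388 characters left out ...]
26 0 [ 0.45  0.6   2.12  3.14  0.45 -1.57] 0.0 (np.int64(0), np.int64(0))
lay 40 [ 0.21  0.62  2.36  2.72  0.11 -2.54] 260.6 (np.int64(0), np.int64(1))
45 0 100 [ 0.55  0.31  2.02 -0.59  0.3   2.54] 83.5 (np.int64(0), np.int64(0))
45 0 0 [ 0.48  0.51  1.91 -0.62  0.21  2.54] 86.4 (np.int64(0), np.int64(0))
45 13 100 [ 0.5   0.3   2.1  -0.77  0.12  2.54] 51.7 (np.int64(0), np.int64(0))
45 13 0 [ 0.56  0.58  2.06  3.9   0.34 -2.06] 0.0 (np.int64(0), np.int64(0))
45 26 100 [ 0.45  0.35  2.21  3.14  0.2  -1.57] 0.0 (np.int64(0), np.int64(0))
45 26 0 [ 0.45  0.57  2.08  3.14  0.29 -1.57] 0.0 (np.int64(0), np.int64(0))
lay 45 [ 0.2   0.61  2.36  2.7   0.11 -2.54] 284.6 (np.int64(112), np.int64(0))
```

```bash
cat > srch.py <<'E'
from plan import *
rng=np.random.default_rng(0)
def allik(pos,M,n=14):
    S=[]
    for _ in range(n):
        q,e=ik(pos,M,[np.arctan2(pos[1],pos[0])+rng.uniform(-.4,.4),.5,2.1,rng.uniform(-1.2,4.4),rng.uniform(.2,1.5),rng.uniform(-2.4,2.4)])
        if e<.5 and not any(abs(q-s).max()<.05 for s in S): S.append(q)
    return S
def gpose(be,az,h=0,off=0):
    b,a=np.radians([be,az]); z=np.array([np.cos(b)*np.cos(a),np.cos(b)*np.sin(a),-np.sin(b)])
    return pose(np.array([612.5,311.5,100+h])-off*z,z,[np.sin(a),-np.cos(a),0])
def lpose(be,psi,g,h=0,sg=1):  # head azimuth 90+psi
    b=np.radians(be); a=np.radians(90+psi); hd=np.array([np.cos(a),np.sin(a),0])
    z=-np.sin(b)*hd-np.cos(b)*np.array([0,0,1]); y=np.cross(z,hd); y/=np.linalg.norm(y)
    # grasp: y x mill-up relation: y_g=(sa,-ca), z_g ~ d-down, axis=up -> cross(z,axis)=cross(d,up)=(sa,-ca)
    return pose([g[0],g[1],27+h],z,y)
if __name__=="__main__":
  for be in(25,35,45,55):
    for az in (15,30,45):
      for s in allik(*gpose(be,az)): print("G",be,az,s.round(2),clash(*gpose(be,az),[612.5,311.5]))
    for psi in(-20,0,20,40):
      for s in allik(*lpose(be,psi,[440,170],60)): print("   L",be,psi,s.round(2),clash(*lpose(be,psi,[440,170]),None))
E
time python3 srch.py
```

```text
G 25 15 [ 0.59  0.75  2.18  3.51  0.93 -1.66] (np.int64(0), np.int64(0))
G 25 30 [ 0.4   0.75  2.2   3.01  0.94 -1.54] (np.int64(456), np.int64(0))
G 25 45 [ 0.23  0.75  2.15  2.51  0.94 -1.42] (np.int64(935), np.int64(0))
   L 25 -20 [ 0.53  0.57  1.84 -0.31  1.09  1.07] (np.int64(0), np.int64(3))
   L 25 0 [ 0.58  0.53  1.92 -0.44  0.98  0.88] (np.int64(0), np.int64(1))
   L 25 20 [ 0.62  0.49  2.01 -0.57  0.85  0.7 ] (np.int64(0), np.int64(1))
   L 25 40 [ 0.63  0.45  2.11 -0.72  0.69  0.52] (np.int64(0), np.int64(1))
G 35 15 [ 0.57  0.65  2.13  3.58  0.62 -1.75] (np.int64(0), np.int64(0))
G 35 30 [ 0.41  0.64  2.15  2.98  0.61 -1.5 ] (np.int64(43), np.int64(0))
G 35 45 [ 0.26  0.65  2.11  2.4   0.65 -1.26] (np.int64(58), np.int64(0))
   L 35 -20 [ 0.58  0.65  1.76 -0.37  1.26  1.14] (np.int64(122), np.int64(1))
   L 35 0 [ 0.65  0.61  1.86 -0.53  1.13  0.99] (np.int64(0), np.int64(1))
   L 35 20 [ 0.71  0.56  1.98 -0.71  0.97  0.88] (np.int64(0), np.int64(1))
   L 35 40 [ 0.73  0.51  2.11 -0.93  0.8   0.8 ] (np.int64(0), np.int64(2))
G 45 15 [ 0.54  0.57  2.06  3.8   0.33 -2.  ] 
[... 215 characters left out ...]
  1.18] (np.int64(262), np.int64(1))
   L 45 0 [ 0.71  0.7   1.8  -0.6   1.28  1.07] (np.int64(114), np.int64(0))
   L 45 20 [ 0.78  0.64  1.95 -0.8   1.11  1.01] (np.int64(123), np.int64(0))
   L 45 40 [ 0.83  0.59  2.11 -1.06  0.93  1.01] (np.int64(127), np.int64(0))
G 55 45 [ 0.34  0.54  1.96  1.29  0.26 -0.08] (np.int64(0), np.int64(0))
   L 55 -20 [ 0.65  0.84  1.61 -0.46  1.57  1.21] (np.int64(2411), np.int64(0))
   L 55 0 [ 0.75  0.79  1.74 -0.65  1.42  1.13] (np.int64(1691), np.int64(0))
   L 55 20 [ 0.84  0.73  1.91 -0.86  1.25  1.11] (np.int64(2058), np.int64(0))
   L 55 40 [ 0.9   0.69  2.09 -1.15  1.08  1.16] (np.int64(1721), np.int64(0))
real	0m7.588s
user	0m15.806s
sys	0m0.121s
```

```bash
cat > path.py <<'E'
from srch import *
be,az,psi,g=40,40,10,[435,165]
qc=np.array(sensors.get_obs()["qpos"])
def near(pose_,q0): q,e=ik(*pose_,q0); assert e<.5,(e,q); return q
qg=near(gpose(be,az),[.32,.6,2.08,2.3,.5,-1.1])
qp=near(gpose(be,az,0,95),qg); ql=near(gpose(be,az,130),qg)
qa=near(lpose(be,psi,g,100),[.68,.62,1.85,-.6,1.15,.95]); qb=near(lpose(be,psi,g),qa)
if __name__=="__main__":
  for n,q in zip("cur pre grasp lift above lay".split(),(qc,qp,qg,ql,qa,qb)): print(n,q.round(3),fk(q,P)[0].round())
  Cm=C[(np.linalg.norm(C[:,:2]-[612.5,311.5],axis=1)>34)]
  PG,MG=fk(qg,P); ax=np.array([[612.5,311.5,z] for z in range(5,171,5)]); loc=(ax-PG)@MG
  from scipy.spatial import cKDTree; kt=cKDTree(Cm)
  for n,a,b,m in(("c-p",qc,qp,0),("p-g",qp,qg,0),("g-l",qg,ql,1),("l-a",ql,qa,1),("a-b",qa,qb,1)):
    for s in np.linspace(0,1,9):
        q=a+(b-a)*s; pos,M=fk(q,P); mp=loc@M.T+pos
        print(n,round(s,2),pos.round(),M[:,2].round(2),clash(pos,M,[612.5,311.5]),*( [ (kt.query(mp[mp[:,2]>35])[0].min()-29).round(), mp[[0,-1]].round().tolist()] if m else []))
E
python3 path.py
```

```text
cur [-0.079 -0.157  2.171  0.768  0.558  0.473] [527.  94. 354.]
pre [ 0.256  0.414  2.235  2.322  0.465 -1.102] [568. 274. 149.]
grasp [ 0.324  0.606  2.1    2.501  0.487 -1.235] [624. 321.  88.]
lift [ 0.324  0.337  2.067  1.899  0.3   -0.59 ] [624. 321. 218.]
above [ 0.717  0.549  1.906 -0.638  1.179  0.943] [437. 153. 112.]
lay [ 0.717  0.732  1.909 -0.696  1.033  1.071] [437. 153.  12.]
c-p 0.0 [527.  94. 354.] [ 0.63  0.32 -0.71] (np.int64(0), np.int64(1291))
c-p 0.12 [537. 135. 336.] [ 0.61  0.4  -0.68] (np.int64(1015), np.int64(750))
c-p 0.25 [545. 170. 318.] [ 0.59  0.47 -0.66] (np.int64(1792), np.int64(0))
c-p 0.38 [553. 201. 298.] [ 0.58  0.52 -0.63] (np.int64(1059), np.int64(0))
c-p 0.5 [560. 226. 276.] [ 0.58  0.54 -0.61] (np.int64(1059), np.int64(0))
c-p 0.62 [566. 245. 251.] [ 0.58  0.55 -0.6 ] (np.int64(1059), np.int64(0))
c-p 0.75 [570. 260. 221.] [ 0.58  0.55 -0.6 ] (np.int64(1059), np.int64(0))
c-p 0.88 [571. 269. 187.] [ 0.59  0.53 -0.62] (np.int64(1059), np.int64(0))
c-p 1.0 [568. 274. 149.] [ 0.59  0.49 -0.64] (np.int64(1059), np.int64(0))
p-g 0.0 [568. 274. 149
[... 3686 characters left out ...]
, np.int64(0)) 19.0 [[453.0, 72.0, 52.0], [425.0, 235.0, 52.0]]
a-b 0.88 [438. 153.  25.] [ 0.11 -0.63 -0.77] (np.int64(0), np.int64(0)) 6.0 [[453.0, 72.0, 40.0], [424.0, 234.0, 40.0]]Traceback (most recent call last):
  File "path.py", line 16, in <module>
    print(n,round(s,2),pos.round(),M[:,2].round(2),clash(pos,M,[612.5,311.5]),*( [ (kt.query(mp[mp[:,2]>35])[0].min()-29).round(), mp[[0,-1]].round().tolist()] if m else []))
                                                                                    ~~~~~~~~~~~~~~~~~~~~~~~~~~~~~~~^^
    return umr_minimum(a, axis, None, out, keepdims, initial, where)
ValueError: zero-size array to reduction operation minimum which has no identity
```

```bash
cat > rows.py <<'E'
from path import *
def traj(pts,q):   # list of (pos,M); returns joint list
    out=[]
    for p,M in pts: q,e=ik(p,M,q); out.append((q,e))
    return out
def blend(a,b,n,qa_,qb_):  # linear pos, joint-interp orientation
    return [(a+(b-a)*s,fk(qa_+(qb_-qa_)*s,P)[1]) for s in np.linspace(0,1,n+1)[1:]]
def rows(p0,M0,pts):
    """rounded world-frame deltas, error not accumulated"""
    r=[];p,M=p0.copy(),M0.copy()
    for t,N in pts:
        d=np.round((t-p)/1000,3); w=np.round(np.degrees((R.from_matrix(N@M.T)).as_rotvec()),1)
        p=p+d*1000; M=R.from_rotvec(np.radians(w)).as_matrix()@M; r.append([d.tolist(),w.tolist()])
    return r
def show(r,g):
    for i in range(0,len(r),8): print(str([x+[g] for x in r[i:i+8]]).replace("-0.0,","0,").replace("-0.0]","0]").replace("0.0,","0,").replace("0.0]","0]"))
def check(pts,q0,mill):
    t=traj(pts,q0); Q=np.array([q0]+[x[0] for x in t]); V=abs(np.diff(Q,axis=0)).max(0)*12/np.array([2.39,2.39,3.01,3.14,3.14,3.14])
    print("iker",max(x[1] for x in t).round(2),"speed",V.round(2),"q5min",Q[:,4].min().round(2),"q4",Q[[0,-1],3].round(2))
E
cat > a.py <<'E'
from rows import *
p0,M0=fk(qc,P)
pts=blend(p0,fk(qp,P)[0],24,qc,qp); check(pts,qc,0)
g=gpose(be,az); pts2=[(fk(qp,P)[0]+(g[0]-fk(qp,P)[0])*s,g[1]) for s in np.linspace(0,1,9)[1:]]; check(pts2,qp,0)
show(rows(p0,M0,pts+pts2),1)
up=[(fk(qg,P)[0]+[0,0,h],g[1]) for h in np.linspace(0,150,9)[1:]]; check(up,qg,1)
ql=traj(up,qg)[-1][0]; qa=near(lpose(be,psi,[435,165],120),qa)
c=blend(fk(ql,P)[0],fk(qa,P)[0],32,ql,qa); check(c,ql,1)
Cm=C[np.linalg.norm(C[:,:2]-[612.5,311.5],axis=1)>34]; t=(Cm-fk(qc,P)[0])@fk(qc,P)[1]
Cm=Cm[~((t[:,2]>-200)&(t[:,2]<25)&(abs(t[:,0])<130)&(abs(t[:,1])<140))]
from scipy.spatial import cKDTree; kt=cKDTree(Cm)
import path,plan; plan.C=Cm
ax=np.array([[612.5,311.5,z] for z in range(5,171,5)]); loc=(ax-g[0])@g[1]
for p,M in (up+c)[::3]:
    mp=loc@M.T+p; print(p.round(),clash(p,M,None),(kt.query(mp)[0].min()-29).round(),mp[[0,-1]].round().tolist())
for p,M in pts[::4]+pts2[::3]: print(p.round(),clash(p,M,None))
E
python3 a.py
```

```text
iker 0.0 speed [0.14 0.14 0.03 0.31 0.08 0.37] q5min 0.47 q4 [0.77 2.32]
iker 0.0 speed [0.05 0.13 0.07 0.11 0.01 0.09] q5min 0.47 q4 [2.32 2.5 ]
[[[0.002, 0.008, -0.009], [1.0, -0.1, 1.7], 1], [[0.001, 0.007, -0.008], [0.9, -0.2, 1.5], 1], [[0.002, 0.008, -0.009], [1.0, -0.2, 1.4], 1], [[0.002, 0.007, -0.008], [0.8, -0.3, 1.3], 1], [[0.001, 0.008, -0.009], [0.8, -0.3, 1.2], 1], [[0.002, 0.007, -0.008], [0.8, -0.3, 1.1], 1], [[0.002, 0.008, -0.009], [0.6, -0.4, 0.9], 1], [[0.001, 0.007, -0.009], [0.7, -0.3, 0.9], 1]]
[[[0.002, 0.008, -0.008], [0.5, -0.3, 0.7], 1], [[0.002, 0.007, -0.009], [0.4, -0.4, 0.6], 1], [[0.002, 0.008, -0.008], [0.4, -0.3, 0.5], 1], [[0.001, 0.007, -0.009], [0.2, -0.3, 0.4], 1], [[0.002, 0.008, -0.008], [0.2, -0.3, 0.4], 1], [[0.002, 0.007, -0.009], [0.1, -0.3, 0.2], 1], [[0.001, 0.008, -0.008], [0, -0.3, 0.2], 1], [[0.002, 0.007, -0.009], [-0.2, -0.2, 0.1], 1]]
[[[0.002, 0.008, -0.009], [-0.2, -0.2, 0.1], 1], [[0.001, 0.007, -0.008], [-0.4, -0.1, 0], 1], [[0.002, 0.008, -0.009], [-0.5, -0.1, 0], 1], [[0.002, 0.007, -0.008], [-0.5, -0.1, -0.1], 1], [[0.001, 0.
[... 1681 characters left out ...]
.0, 259.0, 220.0]]
[472. 184. 152.] (np.int64(0), np.int64(0)) 62.0 [[475.0, 103.0, 133.0], [474.0, 255.0, 198.0]]
[455. 169. 142.] (np.int64(0), np.int64(0)) 66.0 [[464.0, 85.0, 140.0], [449.0, 246.0, 173.0]]
[437. 153. 132.] (np.int64(0), np.int64(0)) 75.0 [[451.0, 71.0, 147.0], [423.0, 234.0, 147.0]]
[529. 101. 346.] (np.int64(0), np.int64(0))
[536. 131. 312.] (np.int64(0), np.int64(0))
[543. 161. 277.] (np.int64(0), np.int64(0))
[549. 191. 243.] (np.int64(0), np.int64(0))
[556. 221. 209.] (np.int64(0), np.int64(0))
[563. 252. 175.] (np.int64(0), np.int64(0))
[575. 280. 141.] (np.int64(0), np.int64(0))
[596. 297. 118.] (np.int64(0), np.int64(0))
[617. 315.  95.] (np.int64(0), np.int64(0))
```

servo_tool:
  steps:
    - [[0.002, 0.008, -0.009], [1.0, -0.1, 1.7], 1]
    - [[0.001, 0.007, -0.008], [0.9, -0.2, 1.5], 1]
    - [[0.002, 0.008, -0.009], [1.0, -0.2, 1.4], 1]
    - [[0.002, 0.007, -0.008], [0.8, -0.3, 1.3], 1]
    - [[0.001, 0.008, -0.009], [0.8, -0.3, 1.2], 1]
    - [[0.002, 0.007, -0.008], [0.8, -0.3, 1.1], 1]
    - [[0.002, 0.008, -0.009], [0.6, -0.4, 0.9], 1]
    - [[0.001, 0.007, -0.009], [0.7, -0.3, 0.9], 1]

```text
t: 2.82
ee_pos: [545.1, 150.0, 288.7]
orientation: [-2.459, -0.785, -1.112]
ft_force: [0.4, 0.2, 0.4]
width: 87.6
grasp_force: 0.0
```

servo_tool:
  steps:
    - [[0.002, 0.008, -0.008], [0.5, -0.3, 0.7], 1]
    - [[0.002, 0.007, -0.009], [0.4, -0.4, 0.6], 1]
    - [[0.002, 0.008, -0.008], [0.4, -0.3, 0.5], 1]
    - [[0.001, 0.007, -0.009], [0.2, -0.3, 0.4], 1]
    - [[0.002, 0.008, -0.008], [0.2, -0.3, 0.4], 1]
    - [[0.002, 0.007, -0.009], [0.1, -0.3, 0.2], 1]
    - [[0.001, 0.008, -0.008], [0, -0.3, 0.2], 1]
    - [[0.002, 0.007, -0.009], [-0.2, -0.2, 0.1], 1]

```text
t: 3.48
ee_pos: [558.9, 209.9, 220.5]
orientation: [-2.385, -0.838, -1.15]
ft_force: [-0.1, -0.4, -0.1]
width: 87.8
grasp_force: 0.0
```

servo_tool:
  steps:
    - [[0.002, 0.008, -0.009], [-0.2, -0.2, 0.1], 1]
    - [[0.001, 0.007, -0.008], [-0.4, -0.1, 0], 1]
    - [[0.002, 0.008, -0.009], [-0.5, -0.1, 0], 1]
    - [[0.002, 0.007, -0.008], [-0.5, -0.1, -0.1], 1]
    - [[0.001, 0.008, -0.009], [-0.7, 0, -0.1], 1]
    - [[0.002, 0.008, -0.008], [-0.8, 0, -0.1], 1]
    - [[0.002, 0.007, -0.009], [-0.9, 0.1, -0.1], 1]
    - [[0.001, 0.008, -0.009], [-1.1, 0.2, -0.2], 1]

```text
t: 4.15
ee_pos: [572.1, 270.9, 151.4]
orientation: [-2.462, -0.899, -1.142]
ft_force: [0.5, 0.1, -0.4]
width: 87.5
grasp_force: 0.0
```

```bash
cat > b.py <<'E'
from rows import *
o=sensors.get_obs(); im=imaging.get_image("wrist"); W=cloud(im,o).reshape(-1,3); cv2.imwrite("pics/w2.png",im["color"])
for z0,z1 in((20,40),(60,80),(126,144),(160,172)):
    k=W[(abs(W[:,0]-612)<40)&(abs(W[:,1]-311)<40)&(W[:,2]>z0)&(W[:,2]<z1)]; k.size and print(z0,len(k),k.min(0).round(),k.max(0).round())
o=sensors.get_obs(); q=np.array(o["qpos"]); p,M=np.array(o["ee_pos"]),R.from_rotvec(o["orientation"]).as_matrix()
g=gpose(be,az); print("to go",(g[0]-p).round(1),np.degrees(R.from_matrix(g[1]@M.T).as_rotvec()).round(2),q.round(2),(fk(q,P)[0]-p).round(1),"in tool",(M.T@(g[0]-p)).round(1))
E
python3 log.py; python3 b.py
```

```text
4.15 q [ 0.25   0.408  2.226  2.293  0.449 -1.08 ] p [572.1 270.9 151.4] z [ 0.586  0.486 -0.648] y [ 0.642 -0.766  0.006] F [ 0.5  0.1 -0.4] w 87.5 g 0.0
20 267 [587. 285.  20.] [627. 330.  40.]
60 572 [592. 290.  60.] [631. 331.  80.]
126 754 [588. 287. 126.] [635. 335. 144.]
160 220 [607. 306. 161.] [618. 318. 170.]
to go [ 51.7  48.9 -62.7] [ 0.59 -0.1  -0.02] [ 0.25  0.41  2.23  2.3   0.45 -1.08] [-0.  0. -0.] in tool [-1.6 -4.6 94.8]
```

View pics/w2.png

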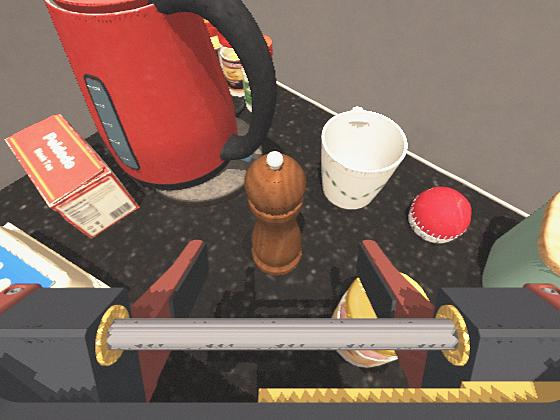

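The wrist view shows the mill centred between the open fingers (knob (275,160), foot (277,262)), with the kettle handle behind it and the jar right of the fingers. I'll go in and grip.

servo_tool:
  steps:
    - [[0.0065, 0.0061, -0.0078], [0.1, 0, 0], 1]
    - [[0.0065, 0.0061, -0.0078], [0.1, 0, 0], 1]
    - [[0.0065, 0.0061, -0.0078], [0.1, 0, 0], 1]
    - [[0.0065, 0.0061, -0.0078], [0.1, 0, 0], 1]
    - [[0.0065, 0.0061, -0.0078], [0.1, 0, 0], 1]
    - [[0.0065, 0.0061, -0.0078], [0.1, 0, 0], 1]
    - [[0.0065, 0.0061, -0.0078], [0, 0, 0], 1]
    - [[0.0065, 0.0061, -0.0078], [0, 0, 0], 1]

```text
t: 4.87
ee_pos: [624.6, 319.9, 89.2]
orientation: [-2.453, -0.891, -1.145]
ft_force: [0.2, 0.1, -0.5]
width: 87.7
grasp_force: 0.0
```

servo_tool:
  steps:
    - [[0, 0, 0], [0, 0, 0], 1]
    - [[0, 0, 0], [0, 0, 0], -1]
    - [[0, 0, 0], [0, 0, 0], -1]
    - [[0, 0, 0], [0, 0, 0], -1]
    - [[0, 0, 0], [0, 0, 0], -1]
    - [[0, 0, 0], [0, 0, 0], -1]
    - [[0, 0, 0], [0, 0, 0], -1]
    - [[0, 0, 0], [0, 0, 0], -1]

```text
t: 5.53
ee_pos: [624.1, 319.6, 90.3]
orientation: [-2.452, -0.891, -1.145]
ft_force: [-0.3, -0.2, 0.3]
width: 46.4
grasp_force: 29.9
```

```bash
python3 log.py;  python3 b.py
```

```text
5.53 q [ 0.32   0.602  2.1    2.491  0.488 -1.226] p [624.1 319.6  90.3] z [ 0.587  0.494 -0.641] y [ 0.643 -0.766 -0.002] F [-0.3 -0.2  0.3] w 46.4 g 29.9
20 123 [587. 285.  29.] [626. 330.  40.]
60 943 [592. 289.  60.] [630. 330.  80.]
126 2446 [572. 271. 126.] [636. 334. 144.]
160 608 [609. 304. 160.] [620. 316. 171.]
to go [-0.5  1.3 -2.4] [-0.17  0.01  0.02] [ 0.32  0.6   2.1   2.49  0.49 -1.23] [-0.  0. -0.] in tool [-1.6 -1.3  1.9]
```

servo_tool:
  steps:
    - [[0, 0, 0.006], [0, 0, 0], -1]
    - [[0, 0, 0.012], [0, 0, 0], -1]
    - [[0, 0, 0.012], [0, 0, 0], -1]
    - [[0, 0, 0.012], [0, 0, 0], -1]
    - [[0, 0, 0.012], [0, 0, 0], -1]
    - [[0, 0, 0.012], [0, 0, 0], -1]
    - [[0, 0, 0.012], [0, 0, 0], -1]
    - [[0, 0, 0.012], [0, 0, 0], -1]

```text
t: 6.25
ee_pos: [623.7, 319.1, 180.2]
orientation: [-2.454, -0.891, -1.144]
ft_force: [-0.0, 0.5, -2.4]
width: 46.5
grasp_force: 29.8
```

servo_tool:
  steps:
    - [[0, 0, 0.012], [0, 0, 0], -1]
    - [[0, 0, 0.012], [0, 0, 0], -1]
    - [[0, 0, 0.012], [0, 0, 0], -1]
    - [[0, 0, 0.012], [0, 0, 0], -1]
    - [[0, 0, 0.006], [0, 0, 0], -1]
    - [[0, 0, 0], [0, 0, 0], -1]
    - [[0, 0, 0], [0, 0, 0], -1]
    - [[0, 0, 0], [0, 0, 0], -1]

```text
t: 6.92
ee_pos: [623.6, 319.3, 233.2]
orientation: [-2.453, -0.891, -1.144]
ft_force: [0.5, -0.4, -1.8]
width: 46.6
grasp_force: 29.8
```

```bash
python3 log.py; cat > c.py <<'E'
from rows import *
qc=np.array(sensors.get_obs()["qpos"]); p0,M0=fk(qc,P)
# desired: lay with the head 1.8 deg down about horizontal axis
qa=near(lpose(be,psi,[435,165],120),[.7,.55,1.9,-.6,1.15,.95])
c=blend(p0,fk(qa,P)[0],32,qc,qa); check(c,qc,1); show(rows(p0,M0,c),-1)
E
python3 c.py; python3 - <<'E'
from h import *
im=imaging.get_image("side"); cv2.imwrite("pics/s3.png",im["color"][60:240,180:420].repeat(3,0).repeat(3,1))
E
```

```text
6.92 q [ 0.32   0.309  2.059  1.781  0.294 -0.467] p [623.6 319.3 233.2] z [ 0.586  0.493 -0.642] y [ 0.642 -0.766 -0.002] F [ 0.5 -0.4 -1.8] w 46.6 g 29.8
iker 0.0 speed [0.21 0.08 0.12 0.46 0.24 0.33] q5min 0.29 q4 [ 1.78 -0.63]
[[[-0.006, -0.005, -0.003], [-0.3, 0.5, 3.3], -1], [[-0.006, -0.005, -0.003], [-0.4, 0.6, 3.3], -1], [[-0.005, -0.006, -0.003], [-0.5, 0.8, 3.3], -1], [[-0.006, -0.005, -0.004], [-0.6, 1.0, 3.3], -1], [[-0.006, -0.005, -0.003], [-0.8, 1.1, 3.2], -1], [[-0.006, -0.005, -0.003], [-1.0, 1.2, 3.2], -1], [[-0.006, -0.005, -0.003], [-1.2, 1.3, 3.1], -1], [[-0.006, -0.006, -0.003], [-1.3, 1.4, 3.1], -1]]
[[[-0.005, -0.005, -0.003], [-1.5, 1.4, 2.9], -1], [[-0.006, -0.005, -0.003], [-1.7, 1.4, 2.9], -1], [[-0.006, -0.005, -0.004], [-2.0, 1.5, 2.8], -1], [[-0.006, -0.005, -0.003], [-2.1, 1.4, 2.6], -1], [[-0.006, -0.006, -0.003], [-2.4, 1.4, 2.6], -1], [[-0.006, -0.005, -0.003], [-2.5, 1.3, 2.5], -1], [[-0.005, -0.005, -0.003], [-2.7, 1.2, 2.3], -1], [[-0.006, -0.005, -0.003], [-2.9, 1.1, 2.2], -1]]
[[[-0.006, -0.005, -0.004], [-3.1, 1.0, 2.2], -1], [[-0.006, -0.006, -0.003], [-3.3, 0.8, 2.0], -1], [[-0.006, -0.005, -0.003], [-3.4, 0.6, 1.9], -1], [[-0.006, -0.005, -0.003], [-3.5, 0.4, 1.8], -1], [[-0.005, -0.005, -0.003], [-3.6, 0.2, 1.8], -1], [[-0.006, -0.005, -0.003], [-3.7, -0.1, 1.6], -1], [[-0.006, -0.006, -0.003], [-3.8, -0.3, 1.6], -1], [[-0.006, -0.005, -0.004], [-3.8, -0.5, 1.5], -1]]
[[[-0.006, -0.005, -0.003], [-3.9, -0.8, 1.4], -1], [[-0.006, -0.005, -0.003], [-3.8, -1.1, 1.4], -1], [[-0.005, -0.005, -0.003], [-3.9, -1.4, 1.4], -1], [[-0.006, -0.006, -0.003], [-3.8, -1.7, 1.3], -1], [[-0.006, -0.005, -0.003], [-3.7, -1.9, 1.3], -1], [[-0.006, -0.005, -0.003], [-3.7, -2.2, 1.3], -1], [[-0.006, -0.005, -0.004], [-3.5, -2.5, 1.4], -1], [[-0.005, -0.005, -0.003], [-3.4, -2.7, 1.4], -1]]
```

View pics/s3.png

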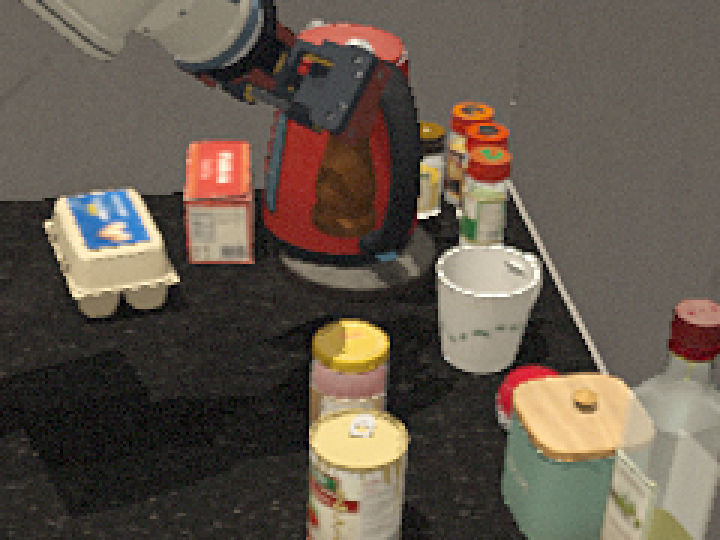

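The mill hangs upright in the gripper (crop (345,185)) while the jar and tin stand untouched. Next I'll carry it and tip it over.

servo_tool:
  steps:
    - [[-0.006, -0.005, -0.003], [-0.3, 0.5, 3.3], -1]
    - [[-0.006, -0.005, -0.003], [-0.4, 0.6, 3.3], -1]
    - [[-0.005, -0.006, -0.003], [-0.5, 0.8, 3.3], -1]
    - [[-0.006, -0.005, -0.004], [-0.6, 1.0, 3.3], -1]
    - [[-0.006, -0.005, -0.003], [-0.8, 1.1, 3.2], -1]
    - [[-0.006, -0.005, -0.003], [-1.0, 1.2, 3.2], -1]
    - [[-0.006, -0.005, -0.003], [-1.2, 1.3, 3.1], -1]
    - [[-0.006, -0.006, -0.003], [-1.3, 1.4, 3.1], -1]

```text
t: 7.63
ee_pos: [576.2, 276.8, 207.7]
orientation: [-2.207, -1.39, -0.766]
ft_force: [-0.0, 0.4, -2.4]
width: 46.4
grasp_force: 29.8
```

servo_tool:
  steps:
    - [[-0.005, -0.005, -0.003], [-1.5, 1.4, 2.9], -1]
    - [[-0.006, -0.005, -0.003], [-1.7, 1.4, 2.9], -1]
    - [[-0.006, -0.005, -0.004], [-2.0, 1.5, 2.8], -1]
    - [[-0.006, -0.005, -0.003], [-2.1, 1.4, 2.6], -1]
    - [[-0.006, -0.006, -0.003], [-2.4, 1.4, 2.6], -1]
    - [[-0.006, -0.005, -0.003], [-2.5, 1.3, 2.5], -1]
    - [[-0.005, -0.005, -0.003], [-2.7, 1.2, 2.3], -1]
    - [[-0.006, -0.005, -0.003], [-2.9, 1.1, 2.2], -1]

```text
t: 8.3
ee_pos: [530.9, 236.0, 183.1]
orientation: [-2.088, -1.827, -0.214]
ft_force: [0.0, 0.1, -1.8]
width: 46.3
grasp_force: 29.8
```

servo_tool:
  steps:
    - [[-0.006, -0.005, -0.004], [-3.1, 1.0, 2.2], -1]
    - [[-0.006, -0.006, -0.003], [-3.3, 0.8, 2.0], -1]
    - [[-0.006, -0.005, -0.003], [-3.4, 0.6, 1.9], -1]
    - [[-0.006, -0.005, -0.003], [-3.5, 0.4, 1.8], -1]
    - [[-0.005, -0.005, -0.003], [-3.6, 0.2, 1.8], -1]
    - [[-0.006, -0.005, -0.003], [-3.7, -0.1, 1.6], -1]
    - [[-0.006, -0.006, -0.003], [-3.8, -0.3, 1.6], -1]
    - [[-0.006, -0.005, -0.004], [-3.8, -0.5, 1.5], -1]

```text
t: 8.97
ee_pos: [483.9, 194.4, 157.4]
orientation: [-2.114, -2.257, 0.38]
ft_force: [-0.3, -1.6, -2.1]
width: 46.1
grasp_force: 29.8
```

servo_tool:
  steps:
    - [[-0.006, -0.005, -0.003], [-3.9, -0.8, 1.4], -1]
    - [[-0.006, -0.005, -0.003], [-3.8, -1.1, 1.4], -1]
    - [[-0.005, -0.005, -0.003], [-3.9, -1.4, 1.4], -1]
    - [[-0.006, -0.006, -0.003], [-3.8, -1.7, 1.3], -1]
    - [[-0.006, -0.005, -0.003], [-3.7, -1.9, 1.3], -1]
    - [[-0.006, -0.005, -0.003], [-3.7, -2.2, 1.3], -1]
    - [[-0.006, -0.005, -0.004], [-3.5, -2.5, 1.4], -1]
    - [[-0.005, -0.005, -0.003], [-3.4, -2.7, 1.4], -1]

```text
t: 9.63
ee_pos: [437.6, 153.8, 132.2]
orientation: [1.632, 1.948, -0.594]
ft_force: [-0.5, -0.2, -2.0]
width: 46.6
grasp_force: 29.8
```

```bash
python3 log.py; cat > d.py <<'E'
from rows import *
o=sensors.get_obs(); p,M=np.array(o["ee_pos"]),R.from_rotvec(o["orientation"]).as_matrix()
g=lpose(be,psi,[435,165],0); hd=np.array([np.cos(np.radians(100)),np.sin(np.radians(100)),0])
tilt=R.from_rotvec(np.radians(1.76)*np.cross(hd,[0,0,-1])).as_matrix()
print("to go",(g[0]-p).round(1),np.degrees(R.from_matrix(tilt@g[1]@M.T).as_rotvec()).round(2))
a=imaging.get_image("side"); S=cloud(a).reshape(-1,3); cv2.imwrite("pics/s4.png",a["color"][80:260,150:350].repeat(3,0).repeat(3,1))
E
python3 d.py
```

```text
9.63 q [ 0.718  0.516  1.901 -0.63   1.21   0.919] p [437.6 153.8 132.2] z [ 0.113 -0.633 -0.766] y [0.984 0.176 0.001] F [-0.5 -0.2 -2. ] w 46.6 g 29.8
to go [  -0.4   -0.8 -119.8] [-1.72 -0.26 -0.11]
```

View pics/s4.png

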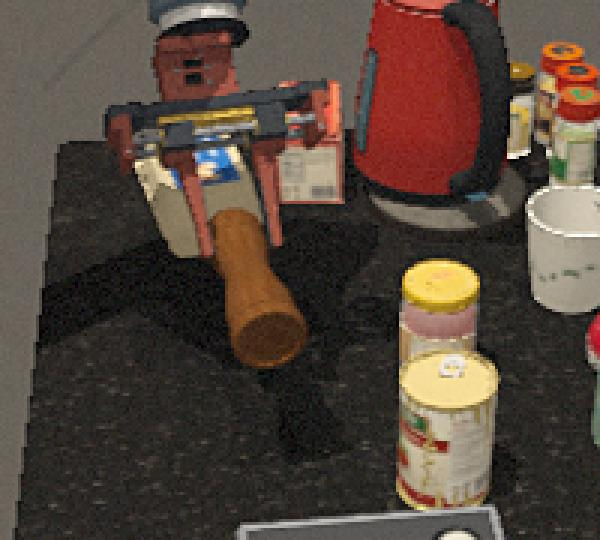

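The mill is horizontal in the gripper over bare worktop, its foot toward the camera (crop (268,340)). I'll lower it.

servo_tool:
  steps:
    - [[0, 0, -0.012], [-0.3, 0, 0], -1]
    - [[0, 0, -0.013], [-0.3, 0, 0], -1]
    - [[0, 0, -0.013], [-0.3, 0, 0], -1]
    - [[0, 0, -0.013], [-0.3, 0, 0], -1]
    - [[0, 0, -0.013], [-0.3, 0, 0], -1]
    - [[0, 0, -0.013], [-0.2, 0, 0], -1]
    - [[0, 0, -0.013], [0, 0, 0], -1]
    - [[0, 0, -0.01], [0, 0, 0], -1]

```text
t: 10.35
ee_pos: [438.5, 153.5, 31.2]
orientation: [1.619, 1.932, -0.62]
ft_force: [-0.7, 0.9, -0.2]
width: 46.0
grasp_force: 29.8
```

```bash
cat > e.py <<'E'
from h import *
for n in("side","top"):
    S=cloud(imaging.get_image(n)).reshape(-1,3)
    k=S[(S[:,0]>390)&(S[:,0]<510)&(S[:,1]>40)&(S[:,1]<180)&(S[:,2]>8)]
    for y in range(50,180,20):
        s=k[(k[:,1]>=y)&(k[:,1]<y+20)]
        if len(s)>5: print(n,y,len(s),s.min(0).round(),s.max(0).round())
E
python3 log.py; python3 d.py; python3 e.py
```

```text
10.35 q [ 0.725  0.712  1.897 -0.689  1.085  1.053] p [438.5 153.5  31.2] z [ 0.11  -0.653 -0.749] y [ 0.985  0.173 -0.006] F [-0.7  0.9 -0.2] w 46.0 g 29.8
to go [ -1.3  -0.5 -18.8] [-0.2  -0.39  0.06]
side 50 286 [422.  57.   9.] [478.  70.  66.]
side 70 167 [421.  70.   9.] [478.  90.  65.]
side 90 114 [419.  90.  35.] [471. 109.  65.]
side 110 66 [420. 111.  42.] [467. 129.  62.]
side 130 65 [419. 131.  38.] [456. 150.  60.]
side 150 171 [402. 150.  34.] [466. 170.  75.]
side 170 113 [399. 170.  41.] [466. 180.  84.]
top 50 53 [421.  61.  37.] [471.  70.  69.]
top 70 158 [420.  70.  38.] [477.  90.  67.]
top 90 147 [420.  90.  41.] [471. 110.  68.]
top 110 135 [420. 110.  42.] [468. 130.  67.]
top 130 107 [419. 130.  40.] [459. 150.  63.]
top 150 146 [402. 150.  43.] [465. 170.  70.]
top 170 106 [399. 170.  44.] [465. 180.  86.]
```

servo_tool:
  steps:
    - [[0, 0, -0.002], [0, 0, 0], -1]
    - [[0, 0, -0.001], [0, 0, 0], -1]
    - [[0, 0, -0.001], [0, 0, 0], -1]
    - [[0, 0, -0.001], [0, 0, 0], -1]
    - [[0, 0, -0.001], [0, 0, 0], -1]
    - [[0, 0, 0], [0, 0, 0], -1]
    - [[0, 0, 0], [0, 0, 0], -1]
    - [[0, 0, 0], [0, 0, 0], -1]

```text
t: 11.17
ee_pos: [438.1, 153.6, 26.9]
orientation: [1.617, 1.932, -0.619]
ft_force: [-0.4, 0.9, -1.7]
width: 46.0
grasp_force: 29.8
```

servo_tool:
  steps:
    - [[0, 0, -0.001], [0, 0, 0], -1]
    - [[0, 0, -0.001], [0, 0, 0], -1]
    - [[0, 0, -0.001], [0, 0, 0], -1]
    - [[0, 0, 0], [0, 0, 0], -1]
    - [[0, 0, 0], [0, 0, 0], -1]
    - [[0, 0, 0], [0, 0, 0], -1]
    - [[0, 0, 0], [0, 0, 0], -1]
    - [[0, 0, 0], [0, 0, 0], -1]

```text
t: 11.83
ee_pos: [438.1, 153.5, 23.9]
orientation: [1.617, 1.932, -0.619]
ft_force: [-0.4, -0.0, -1.4]
width: 46.0
grasp_force: 29.8
```

```bash
python3 log.py; python3 e.py | grep -E " (50|70|90|110) "; python3 - <<'E'
from workcell import sensors; print(sensors.get_obs()["moment"])
E
```

```text
11.83 q [ 0.727  0.726  1.897 -0.695  1.075  1.065] p [438.1 153.5  23.9] z [ 0.112 -0.654 -0.748] y [ 0.985  0.174 -0.005] F [-0.4 -0.  -1.4] w 46.0 g 29.8
side 50 249 [422.  58.   8.] [478.  70.  60.]
side 70 183 [420.  70.   8.] [478.  90.  61.]
side 90 115 [418.  90.  27.] [472. 110.  59.]
side 110 63 [420. 111.  33.] [462. 129.  57.]
side 130 70 [418. 130.  32.] [456. 150.  55.]
top 50 48 [422.  61.  30.] [469.  70.  60.]
top 70 147 [421.  70.  30.] [478.  90.  60.]
top 90 155 [420.  90.  34.] [471. 110.  59.]
top 110 132 [420. 110.  33.] [469. 130.  59.]
[ 0.57838496 -0.01100879  0.00197146]
```

servo_tool:
  steps:
    - [[0, 0, -0.001], [0, 0, 0], -1]
    - [[0, 0, 0], [0, 0, 0], -1]
    - [[0, 0, -0.001], [0, 0, 0], -1]
    - [[0, 0, 0], [0, 0, 0], -1]
    - [[0, 0, 0], [0, 0, 0], -1]
    - [[0, 0, 0], [0, 0, 0], -1]
    - [[0, 0, 0], [0, 0, 0], -1]
    - [[0, 0, 0], [0, 0, 0], -1]

```text
t: 12.6
ee_pos: [438.1, 153.5, 21.9]
orientation: [1.617, 1.931, -0.619]
ft_force: [-0.1, -0.1, -1.7]
width: 46.2
grasp_force: 29.8
```

servo_tool:
  steps:
    - [[0, 0, -0.001], [0, 0, 0], -1]
    - [[0, 0, 0], [0, 0, 0], -1]
    - [[0, 0, 0], [0, 0, 0], -1]
    - [[0, 0, 0], [0, 0, 0], -1]
    - [[0, 0, 0], [0, 0, 0], -1]
    - [[0, 0, 0], [0, 0, 0], -1]
    - [[0, 0, 0], [0, 0, 0], -1]
    - [[0, 0, 0], [0, 0, 0], -1]

```text
t: 13.27
ee_pos: [438.1, 153.5, 20.9]
orientation: [1.617, 1.931, -0.619]
ft_force: [0.8, -0.3, -0.6]
width: 46.3
grasp_force: 29.8
```

```bash
python3 log.py; cat > f.py <<'E'
from h import *
for n in("side","top"):
    S=cloud(imaging.get_image(n)).reshape(-1,3)
    h=np.array([np.cos(np.radians(100)),np.sin(np.radians(100))]); x=S[:,:2]-[435,165]; a=x@h; l=x@[h[1],-h[0]]
    for s0 in range(-110,80,15):
        k=S[(a>s0)&(a<s0+15)&(abs(l)<40)&(S[:,2]>4)&(S[:,2]<75)]; kl=l[(a>s0)&(a<s0+15)&(abs(l)<40)&(S[:,2]>4)&(S[:,2]<75)]
        if len(k)>8: print(n,s0,len(k),"ztop",np.percentile(k[:,2],95).round(1),"lat",kl.min().round(),kl.max().round())
E
python3 f.py
```

```text
13.27 q [ 0.727  0.732  1.897 -0.697  1.071  1.069] p [438.1 153.5  20.9] z [ 0.112 -0.654 -0.748] y [ 0.985  0.174 -0.005] F [ 0.8 -0.3 -0.6] w 46.3 g 29.8
side -110 346 ztop 55.4 lat -34.0 27.0
side -95 73 ztop 57.6 lat -29.0 26.0
side -80 98 ztop 56.6 lat -27.0 24.0
side -65 64 ztop 56.5 lat -28.0 21.0
side -50 45 ztop 54.6 lat -25.0 17.0
side -35 44 ztop 50.6 lat -21.0 15.0
side -20 74 ztop 51.9 lat -27.0 25.0
side -5 153 ztop 59.5 lat -32.0 32.0
side 10 136 ztop 73.5 lat -33.0 33.0
side 25 79 ztop 71.5 lat -35.0 28.0
side 40 14 ztop 74.2 lat -36.0 25.0
top -110 53 ztop 57.9 lat -28.0 26.0
top -95 116 ztop 58.1 lat -30.0 27.0
top -80 112 ztop 57.5 lat -29.0 25.0
top -65 108 ztop 57.2 lat -38.0 26.0
top -50 96 ztop 54.8 lat -24.0 23.0
top -35 77 ztop 51.1 lat -19.0 19.0
top -20 80 ztop 51.5 lat -19.0 18.0
top -5 137 ztop 59.4 lat -31.0 31.0
top 10 144 ztop 73.4 lat -33.0 32.0
top 25 105 ztop 59.2 lat -21.0 24.0
top 40 68 ztop 55.8 lat -19.0 23.0
top 55 10 ztop 46.5 lat -11.0 19.0
```

servo_tool:
  steps:
    - [[0, 0, -0.0006], [-0.35, -0.05, 0], -1]
    - [[0, 0, -0.0006], [-0.35, -0.05, 0], -1]
    - [[0, 0, -0.0006], [-0.35, -0.05, 0], -1]
    - [[0, 0, -0.0006], [-0.35, -0.05, 0], -1]
    - [[0, 0, -0.0006], [-0.35, -0.05, 0], -1]
    - [[0, 0, 0], [0, 0, 0], -1]
    - [[0, 0, 0], [0, 0, 0], -1]
    - [[0, 0, 0], [0, 0, 0], -1]

```text
t: 14.03
ee_pos: [438.0, 153.5, 17.8]
orientation: [1.598, 1.91, -0.642]
ft_force: [0.6, -0.2, -1.2]
width: 46.4
grasp_force: 29.8
```

```bash
python3 log.py; python3 f.py | grep top; python3 f.py | grep top | tail -4
```

```text
14.03 q [ 0.738  0.754  1.885 -0.708  1.094  1.088] p [438.  153.5  17.8] z [ 0.115 -0.677 -0.727] y [ 0.985  0.174 -0.006] F [ 0.6 -0.2 -1.2] w 46.4 g 29.8
side -110 351 ztop 54.7 lat -30.0 26.0
side -95 70 ztop 56.7 lat -29.0 26.0
side -80 95 ztop 55.4 lat -28.0 23.0
side -65 64 ztop 55.5 lat -28.0 20.0
side -50 42 ztop 52.7 lat -24.0 15.0
side -35 44 ztop 48.6 lat -21.0 15.0
side -20 61 ztop 48.2 lat -21.0 18.0
side -5 152 ztop 56.4 lat -32.0 32.0
side 10 142 ztop 72.3 lat -33.0 33.0
side 25 89 ztop 74.0 lat -35.0 33.0
side 40 19 ztop 74.6 lat -36.0 24.0
top -110 53 ztop 57.0 lat -28.0 26.0
top -95 115 ztop 57.4 lat -30.0 27.0
top -80 112 ztop 55.4 lat -32.0 25.0
top -65 106 ztop 55.6 lat -26.0 26.0
top -50 95 ztop 53.1 lat -24.0 23.0
top -35 76 ztop 49.0 lat -19.0 34.0
top -20 80 ztop 48.6 lat -18.0 18.0
top -5 135 ztop 54.0 lat -31.0 33.0
top 10 149 ztop 70.4 lat -32.0 33.0
top 25 117 ztop 73.4 lat -34.0 34.0
top 40 73 ztop 51.2 lat -19.0 23.0
top 55 14 ztop 40.8 lat -8.0 25.0
top 10 148 ztop 71.1 lat -33.0 33.0
top 25 120 ztop 73.7 lat -34.0 33.0
top 40 74 ztop 53.6 lat -18.0 25.0
top 55 12 ztop 38.4 lat -8.0 8.0
```

servo_tool:
  steps:
    - [[0, 0, -0.0005], [-0.3, -0.05, 0], -1]
    - [[0, 0, -0.0005], [-0.3, -0.05, 0], -1]
    - [[0, 0, 0], [0, 0, 0], -1]
    - [[0, 0, 0], [0, 0, 0], -1]
    - [[0, 0, -0.0005], [0, 0, 0], -1]
    - [[0, 0, 0], [0, 0, 0], -1]
    - [[0, 0, 0], [0, 0, 0], -1]
    - [[0, 0, 0], [0, 0, 0], -1]

```text
t: 14.9
ee_pos: [438.1, 153.5, 16.4]
orientation: [1.592, 1.902, -0.649]
ft_force: [0.6, 0.6, -0.2]
width: 46.4
grasp_force: 29.8
```

```bash
python3 log.py;  python3 - <<'E'
from workcell import sensors; print(sensors.get_obs()["moment"])
E
python3 f.py | grep top | tail -8
```

```text
14.9 q [ 0.742  0.762  1.881 -0.712  1.102  1.095] p [438.1 153.5  16.4] z [ 0.116 -0.684 -0.72 ] y [ 0.985  0.174 -0.006] F [ 0.6  0.6 -0.2] w 46.4 g 29.8
[ 0.57621056  0.03516059 -0.00849454]
top -50 91 ztop 51.7 lat -24.0 23.0
top -35 77 ztop 48.6 lat -19.0 30.0
top -20 81 ztop 47.3 lat -28.0 28.0
top -5 132 ztop 51.3 lat -31.0 32.0
top 10 148 ztop 67.4 lat -32.0 33.0
top 25 123 ztop 72.9 lat -34.0 33.0
top 40 79 ztop 49.8 lat -36.0 24.0
top 55 12 ztop 34.8 lat -8.0 6.0
```

servo_tool:
  steps:
    - [[0, 0, 0], [0, 0, 0], 0.1]
    - [[0, 0, 0], [0, 0, 0], 0.15]
    - [[0, 0, 0], [0, 0, 0], 0.2]
    - [[0, 0, 0], [0, 0, 0], 0.3]
    - [[0, 0, 0], [0, 0, 0], 0.5]
    - [[0, 0, 0], [0, 0, 0], 1]
    - [[0, 0, 0], [0, 0, 0], 1]
    - [[0, 0, 0], [0, 0, 0], 1]

```text
t: 15.67
ee_pos: [438.1, 153.5, 16.4]
orientation: [1.591, 1.902, -0.649]
ft_force: [0.9, -0.3, 0.2]
width: 80.3
grasp_force: 0.0
```

servo_tool:
  steps:
    - [[0, 0, 0], [0, 0, 0], 1]
    - [[-0.001, 0.007, 0.007], [0, 0, 0], 1]
    - [[-0.002, 0.014, 0.015], [0, 0, 0], 1]
    - [[-0.002, 0.014, 0.015], [0, 0, 0], 1]
    - [[-0.002, 0.014, 0.015], [0, 0, 0], 1]
    - [[-0.002, 0.014, 0.015], [0, 0, 0], 1]
    - [[-0.002, 0.014, 0.015], [0, 0, 0], 1]
    - [[-0.002, 0.014, 0.015], [0, 0, 0], 1]

```text
t: 16.33
ee_pos: [424.7, 245.7, 114.7]
orientation: [1.592, 1.903, -0.649]
ft_force: [0.3, 0.2, -0.1]
width: 88.0
grasp_force: 0.0
```

```bash
python3 log.py; cat > g.py <<'E'
from rows import *
# target: TCP down above mill grip, z 200, tool y across the mill (az 10 deg)
o=sensors.get_obs(); q=np.array(o["qpos"]); p,M=np.array(o["ee_pos"]),R.from_rotvec(o["orientation"]).as_matrix()
a=np.radians(10); y=np.array([np.cos(a),np.sin(a),0]); z=np.array([0,0,-1.]); N=np.c_[np.cross(y,z),y,z]
t=np.array([433,168,230.]); qt,e=ik(t,N,q); print(qt.round(2),e)
w=R.from_matrix(N@M.T).as_rotvec(); print("go",(t-p).round(),np.degrees(w).round(1))
pts=[(p+(t-p)*s,R.from_rotvec(w*s).as_matrix()@M) for s in np.linspace(0,1,17)[1:]]; check(pts,q,0)
E
python3 g.py
```

```text
16.33 q [ 0.868  0.643  1.749 -0.576  1.346  0.998] p [424.7 245.7 114.7] z [ 0.116 -0.684 -0.72 ] y [ 0.985  0.174 -0.006] F [ 0.3  0.2 -0.1] w 88.0 g 0.0
[0.34 0.14 1.94 0.   1.06 0.17] 1.65918897117595e-13
go [  8. -78. 115.] [43.3  7.3 -0.2]
iker 0.0 speed [0.22 0.2  0.09 0.21 0.13 0.27] q5min 1.05 q4 [-0.58  0.  ]
```

servo_tool:
  steps:
    - [[0.0005, -0.002, 0.01], [2.7, 0.45, 0], 1]
    - [[0.0005, -0.004, 0.01], [2.7, 0.45, 0], 1]
    - [[0.0005, -0.004, 0.01], [2.7, 0.45, 0], 1]
    - [[0.0005, -0.005, 0.01], [2.7, 0.45, 0], 1]
    - [[0.0005, -0.005, 0.01], [2.7, 0.45, 0], 1]
    - [[0.0005, -0.005, 0.01], [2.7, 0.45, 0], 1]
    - [[0.0005, -0.005, 0.01], [2.7, 0.45, 0], 1]
    - [[0.0005, -0.005, 0.005], [2.7, 0.45, 0], 1]

```text
t: 17.0
ee_pos: [429.3, 210.1, 190.2]
orientation: [1.815, 2.169, -0.351]
ft_force: [0.1, 0.5, 0.5]
width: 87.8
grasp_force: 0.0
```

servo_tool:
  steps:
    - [[0.0005, -0.005, 0.005], [2.7, 0.45, 0], 1]
    - [[0.0005, -0.005, 0.005], [2.7, 0.45, 0], 1]
    - [[0.0005, -0.005, 0.005], [2.7, 0.45, 0], 1]
    - [[0.0005, -0.005, 0.005], [2.7, 0.45, 0], 1]
    - [[0.0005, -0.005, 0.005], [2.7, 0.45, 0], 1]
    - [[0.0005, -0.006, 0.005], [2.7, 0.45, 0], 1]
    - [[0.0005, -0.006, 0.005], [2.7, 0.45, 0], 1]
    - [[0.0005, -0.006, 0.005], [2.7, 0.45, 0], 1]

```text
t: 17.67
ee_pos: [432.9, 166.8, 229.4]
orientation: [2.014, 2.408, 0.004]
ft_force: [0.7, 0.8, -0.3]
width: 87.7
grasp_force: 0.0
```

servo_tool:
  steps:
    - [[0, 0, 0], [0, 0, 0], 1]
    - [[0, 0, 0], [0, 0, 0], 1]
    - [[0, 0, 0], [0, 0, 0], 1]
    - [[0, 0, 0], [0, 0, 0], 1]
    - [[0, 0, 0], [0, 0, 0], 1]
    - [[0, 0, 0], [0, 0, 0], 1]
    - [[0, 0, 0], [0, 0, 0], 1]
    - [[0, 0, 0], [0, 0, 0], 1]

```text
t: 18.33
ee_pos: [432.9, 166.8, 228.2]
orientation: [2.014, 2.406, -0.001]
ft_force: [-0.6, -0.1, 0.1]
width: 87.6
grasp_force: 0.0
```

```bash
python3 log.py; cat > m.py <<'E'
from h import *
# laid mill: axis from silhouettes (top/wrist), slices along the axis
def slices(S,n,c=np.array([435,165.]),az=100,zmin=6):
    for it in range(3):
        h=np.array([np.cos(np.radians(az)),np.sin(np.radians(az))]); x=S[:,:2]-c; a=x@h; l=x@[h[1],-h[0]]
        m=(abs(l)<36)&(abs(a)<115)&(S[:,2]>zmin)&(S[:,2]<64); A,L,Z=a[m],l[m],S[m,2]
        r=[]
        for s in range(-100,70,10):
            k=(A>s)&(A<s+10)
            if k.sum()>15:
                top=np.percentile(Z[k],97); hi=k&(Z>np.percentile(Z[k],60)); lo_,hi_=np.percentile(L[k],[2,98]); r.append([s+5,(lo_+hi_)/2,hi_-lo_,top])
        r=np.array(r); f=np.polyfit(r[:,0],r[:,1],1); az-=np.degrees(np.arctan(f[0])); c=c+f[1]*np.array([h[1],-h[0]])
    print(n,"axis az",az.round(2),"c",c.round(1),"ends",A.min().round(1),A.max().round(1),np.percentile(A,[.5,99.5]).round(1)); print(r.round(1).tolist())
o=sensors.get_obs(); w=imaging.get_image("wrist"); slices(cloud(w,o).reshape(-1,3),"wrist"); cv2.imwrite("pics/w5.png",w["color"])
slices(cloud(imaging.get_image("top")).reshape(-1,3),"top")
slices(cloud(imaging.get_image("side")).reshape(-1,3),"side")
E
python3 m.py
```

```text
18.33 q [ 0.345  0.143  1.945 -0.004  1.051  0.169] p [432.9 166.8 228.2] z [ 0.002 -0.003 -1.   ] y [0.984 0.176 0.002] F [-0.6 -0.1  0.1] w 87.6 g 0.0
wrist axis az 99.16 c [438.4 165.6] ends -98.7 69.3 [-97.4  66.9]
[[-95.0, -0.9, 54.0, 56.7], [-85.0, -0.0, 52.9, 56.0], [-75.0, 0.2, 48.0, 53.3], [-65.0, 0.1, 50.5, 53.7], [-55.0, 0.5, 49.2, 52.6], [-45.0, -0.2, 45.0, 50.4], [-35.0, 0.2, 40.7, 47.8], [-25.0, 0.5, 37.1, 45.0], [-15.0, -0.2, 35.1, 43.6], [-5.0, 0.3, 36.0, 44.3], [5.0, 0.0, 40.8, 46.2], [15.0, 0.1, 44.5, 47.6], [25.0, -0.4, 42.6, 46.9], [35.0, 0.0, 46.1, 47.7], [45.0, -0.1, 43.5, 47.1], [55.0, -0.3, 33.3, 41.9], [65.0, 0.1, 9.9, 28.3]]
top axis az 98.73 c [437.5 165.4] ends -100.5 -0.9 [-99.8  -3.3]
[[-95.0, -0.5, 54.0, 58.3], [-85.0, 0.6, 50.4, 57.7], [-75.0, 1.0, 50.4, 54.6], [-65.0, -0.6, 49.7, 55.3], [-55.0, -0.1, 49.1, 54.7], [-45.0, -0.3, 42.9, 52.2], [-35.0, -0.5, 40.2, 49.0], [-25.0, -0.3, 37.2, 46.1], [-15.0, 0.1, 35.6, 46.0], [-5.0, 0.6, 36.7, 44.9]]
side axis az 98.83 c [435.2 165. ] ends -103.3 46.3 [-102.4   42.6]
[[-95.0, 1.6, 52.6, 56.9], [-85.0, 1.1, 43.6, 57.3], [-75.0, -0.1, 47.2, 54.8], [-65.0, 0.5, 50.2, 55.5], [-55.0, -2.4, 39.3, 53.7], [-45.0, -3.7, 32.6, 51.6], [-35.0, -2.3, 32.2, 49.5], [-25.0, 0.3, 35.0, 45.6], [-15.0, 0.2, 33.9, 45.1], [-5.0, 1.4, 38.7, 46.6], [5.0, 1.6, 44.2, 47.8], [15.0, -0.3, 43.2, 48.4], [25.0, -0.5, 43.2, 48.0], [35.0, 0.3, 46.5, 48.8]]
```

View pics/w5.png

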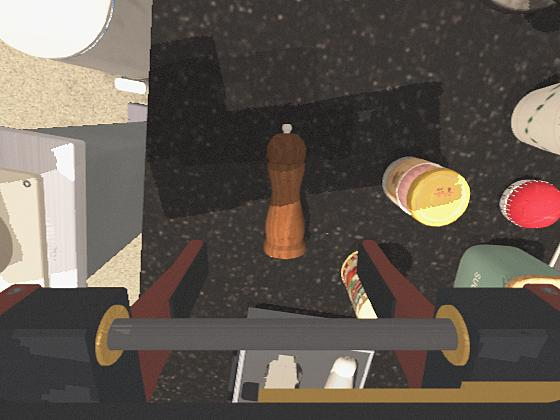

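The mill lies at rest on bare worktop (knob (287,128), foot (285,250)), axis azimuth 99.2°, grip point about (438.5, 166). I'll regrasp from straight above.

servo_tool:
  steps:
    - [[0.0007, -0.0001, -0.015], [0, 0, -0.1], 1]
    - [[0.0007, -0.0001, -0.02], [0, 0, -0.1], 1]
    - [[0.0007, -0.0001, -0.02], [0, 0, -0.1], 1]
    - [[0.0007, -0.0001, -0.02], [0, 0, -0.1], 1]
    - [[0.0007, -0.0001, -0.02], [0, 0, -0.1], 1]
    - [[0.0007, -0.0001, -0.02], [0, 0, -0.1], 1]
    - [[0.0007, -0.0001, -0.02], [0, 0, -0.1], 1]
    - [[0.0007, -0.0001, -0.02], [0, 0, -0.1], 1]

```text
t: 19.15
ee_pos: [438.9, 165.7, 72.5]
orientation: [2.032, 2.391, 0.0]
ft_force: [-0.0, -0.6, 0.2]
width: 87.7
grasp_force: 0.0
```

servo_tool:
  steps:
    - [[0, 0, -0.015], [0, 0, 0], 1]
    - [[0, 0, -0.012], [0, 0, 0], 1]
    - [[0, 0, -0.01], [0, 0, 0], 1]
    - [[0, 0, -0.01], [0, 0, 0], 1]
    - [[0, 0, -0.008], [0, 0, 0], 1]
    - [[0, 0, -0.008], [0, 0, 0], 1]
    - [[0, 0, 0], [0, 0, 0], 1]
    - [[0, 0, 0], [0, 0, 0], 1]

```text
t: 19.82
ee_pos: [438.6, 165.7, 10.2]
orientation: [2.032, 2.392, -0.001]
ft_force: [-0.2, 0.4, 0.3]
width: 87.4
grasp_force: 0.0
```

```bash
python3 log.py; python3 m.py | grep -A1 wrist
```

```text
19.82 q [ 0.338  0.527  2.07  -0.006  0.544  0.181] p [438.6 165.7  10.2] z [ 0.002 -0.003 -1.   ] y [0.987 0.162 0.002] F [-0.2  0.4  0.3] w 87.4 g 0.0
wrist axis az 99.15 c [438.2 165.6] ends -97.8 69.7 [-91.5  67.6]
[[-95.0, -0.0, 56.2, 49.7], [-85.0, -0.0, 55.6, 50.4], [-75.0, -0.1, 45.3, 53.1], [-65.0, 0.2, 46.6, 53.6], [-55.0, -0.1, 37.0, 52.9], [-45.0, 0.0, 47.1, 34.6], [-35.0, 0.1, 41.7, 45.5], [-25.0, -0.1, 36.5, 44.8], [-15.0, 0.2, 34.2, 43.5], [-5.0, -0.1, 35.6, 44.4], [5.0, 0.0, 38.9, 46.2], [15.0, -0.0, 43.5, 47.5], [25.0, -0.1, 42.9, 46.8], [35.0, -0.0, 44.6, 47.6], [45.0, 0.0, 42.8, 46.8], [55.0, 0.0, 33.5, 41.6], [65.0, -0.0, 11.1, 27.6]]
```

servo_tool:
  steps:
    - [[0, 0, 0], [0, 0, 0], 0.5]
    - [[0, 0, 0], [0, 0, 0], 0.3]
    - [[0, 0, 0], [0, 0, 0], -1]
    - [[0, 0, 0], [0, 0, 0], -1]
    - [[0, 0, 0], [0, 0, 0], -1]
    - [[0, 0, 0], [0, 0, 0], -1]
    - [[0, 0, 0], [0, 0, 0], -1]
    - [[0, 0, 0], [0, 0, 0], -1]

```text
t: 20.63
ee_pos: [438.5, 165.7, 10.3]
orientation: [2.032, 2.392, -0.001]
ft_force: [0.4, -0.6, 0.1]
width: 43.7
grasp_force: 27.7
```

```bash
python3 log.py; cat > case.py <<'E'
from h import *
def edgefit(im_, n):
    P=cloud(im_); q=P.reshape(-1,3)
    # rim: z 58.5-64 band inside the box; fit each outer edge by slices
    c=np.array([514.,-175]); yaw=0.
    m=(abs(q[:,0]-c[0])<125)&(abs(q[:,1]-c[1])<150)&(q[:,2]>52)&(q[:,2]<66); k=q[m]
    for it in range(3):
        Rm=np.array([[np.cos(yaw),-np.sin(yaw)],[np.sin(yaw),np.cos(yaw)]]); l=(k[:,:2]-c)@Rm
        E={}
        for nm,ax,sg in(("x+",0,1),("y+",1,1),("y-",1,-1),("x-",0,-1)):
            o_=1-ax; pts=[]
            for s in range(-70,70,10):
                b=(l[:,o_]>s)&(l[:,o_]<s+10)&(sg*l[:,ax]>0)&(sg*l[:,ax]<(105 if ax==0 else 132))
                if b.sum()>3: pts.append([s+5,sg*np.sort(sg*l[b,ax])[-2:].mean()])
            if len(pts)<4: continue
            pts=np.array(pts); f=np.polyfit(pts[:,0],pts[:,1],1); r=pts[:,1]-np.polyval(f,pts[:,0]); g=abs(r)<2*max(1,np.median(abs(r))); f=np.polyfit(pts[g,0],pts[g,1],1); E[nm]=f
        dy=np.mean([(-f[0] if nm[0]=="x" else f[0]) for nm,f in E.items()])
        yaw_s={nm:np.degrees(-f[0] if nm[0]=="y" else f[0]).round(2) for nm,f in E.items()}
        cx=(E["x+"][1]-94+ (E["x-"][1]+94 if "x-" in E else E["x+"][1]-94))/2; cy=np.mean([E["y+"][1]-121,E["y-"][1]+121])
        print(n,"c",c.round(1),"yaw",np.degrees(yaw).round(2),{a:f[1].round(1) for a,f in E.items()},yaw_s)
        c=c+Rm@[cx,cy]; yaw+=np.radians(np.mean(list(yaw_s.values())))
if __name__=="__main__":
    for n in("top","side"): 
        im=imaging.get_image(n); edgefit(im,n)
        R_=cv2.Rodrigues(np.array(im["rvec"],float))[0]; t=np.array(im["tvec"]).ravel(); f=210/np.tan(np.radians(im["vertical_fov"])/2)
        if n=="top":
            for x,y,z in((64,72,61),(608,78,61),(620,504,61),(58,500,61),(325,228,58),(263,228,58),(263,465,58),(325,470,58),(540,290,58),(540,415,58),(136,345,58)):
                u,v=300+(x+.5)/6-.5,170+(y+.5)/6-.5; d=R_.T@[(u-im["cx"])/f,(v-im["cy"])/f,1]; C=-R_.T@t; print((x,y),(C+d*(z-C[2])/d[2]).round(1))
E
python3 case.py
```

```text
20.63 q [ 0.338  0.527  2.07  -0.006  0.544  0.181] p [438.5 165.7  10.3] z [ 0.002 -0.003 -1.   ] y [0.987 0.162 0.002] F [ 0.4 -0.6  0.1] w 43.7 g 27.7
top c [ 514. -175.] yaw 0.0 {'x+': np.float64(93.4), 'y+': np.float64(125.9), 'y-': np.float64(-116.6), 'x-': np.float64(-94.7)} {'x+': np.float64(-2.11), 'y+': np.float64(-0.74), 'y-': np.float64(-1.36), 'x-': np.float64(-1.5)}
top c [ 513.3 -170.4] yaw -1.43 {'x+': np.float64(94.0), 'y+': np.float64(121.4), 'y-': np.float64(-121.8), 'x-': np.float64(-94.4)} {'x+': np.float64(-3.56), 'y+': np.float64(-2.13), 'y-': np.float64(-2.68), 'x-': np.float64(-3.15)}
top c [ 513.2 -170.6] yaw -4.31 {'x+': np.float64(95.0), 'y+': np.float64(122.1), 'y-': np.float64(-121.5), 'x-': np.float64(-94.6)} {'x+': np.float64(-7.17), 'y+': np.float64(-5.24), 'y-': np.float64(-5.44), 'x-': np.float64(-6.09)}
(64, 72) [606.9 -47.5  61. ]
(608, 78) [ 611.2 -292.5   61. ]
(620, 504) [ 420.9 -293.9   61. ]
(58, 500) [416. -48.  61.]
(325, 228) [ 539.8 -165.4   58. ]
(263, 228) [ 539.  -137.7   58. ]
(263, 465) [ 433.8 -138.    58. ]
(325, 470) [ 432.3 -165.3   58. ]
(540, 290) [ 514.6 -261.1   58. ]
(540, 415) [ 459.  -260.3   58. ]
(136, 345) [485.1 -81.6  58. ]
side c [ 514. -175.] yaw 0.0 {'x+': np.float64(93.8), 'y+': np.float64(122.9), 'y-': np.float64(-120.6), 'x-': np.float64(-96.2)} {'x+': np.float64(-1.09), 'y+': np.float64(-0.7), 'y-': np.float64(-0.54), 'x-': np.float64(-0.33)}
side c [ 512.8 -173.9] yaw -0.66 {'x+': np.float64(95.0), 'y+': np.float64(121.9), 'y-': np.float64(-121.8), 'x-': np.float64(-95.1)} {'x+': np.float64(-1.75), 'y+': np.float64(-1.17), 'y-': np.float64(-1.29), 'x-': np.float64(-1.62)}
side c [ 512.7 -173.8] yaw -2.12 {'x+': np.float64(95.1), 'y+': np.float64(121.5), 'y-': np.float64(-122.0), 'x-': np.float64(-94.8)} {'x+': np.float64(-3.15), 'y+': np.float64(-2.52), 'y-': np.float64(-2.64), 'x-': np.float64(-2.96)}
```

servo_tool:
  steps:
    - [[0, 0, 0.005], [0, 0, 0], -1]
    - [[0, 0, 0.015], [0, 0, 0], -1]
    - [[0, 0, 0.025], [0, 0, 0], -1]
    - [[0, 0, 0.025], [0, 0, 0], -1]
    - [[0, 0, 0.025], [0, 0, 0], -1]
    - [[0, 0, 0.025], [0, 0, 0], -1]
    - [[0, 0, 0.025], [0, 0, 0], -1]
    - [[0, 0, 0.015], [0, 0, 0], -1]

```text
t: 21.4
ee_pos: [439.4, 166.0, 173.1]
orientation: [2.031, 2.391, 0.004]
ft_force: [0.4, -0.3, -1.5]
width: 43.8
grasp_force: 27.5
```

servo_tool:
  steps:
    - [[0.003, -0.01, 0], [0.1, 0, -0.5], -1]
    - [[0.003, -0.02, 0], [0.1, 0, -0.5], -1]
    - [[0.003, -0.02, 0], [0.1, 0, -0.5], -1]
    - [[0.003, -0.02, 0], [0.1, 0, -0.5], -1]
    - [[0.003, -0.02, 0], [0.1, 0, -0.5], -1]
    - [[0.003, -0.02, 0], [0.1, 0, -0.5], -1]
    - [[0.003, -0.02, 0], [0.1, 0, -0.5], -1]
    - [[0.003, -0.02, 0], [0.1, 0, -0.5], -1]

```text
t: 22.07
ee_pos: [461.7, 14.1, 169.1]
orientation: [-2.113, -2.316, -0.014]
ft_force: [0.3, 0.7, -2.6]
width: 44.1
grasp_force: 27.5
```

servo_tool:
  steps:
    - [[0.003, -0.02, 0], [0.1, 0, -0.5], -1]
    - [[0.003, -0.02, 0], [0.1, 0, -0.5], -1]
    - [[0.003, -0.02, 0], [0.1, 0, -0.5], -1]
    - [[0.003, -0.02, 0], [0.1, 0, -0.5], -1]
    - [[0.003, -0.02, 0], [0.1, 0, -0.5], -1]
    - [[0.003, -0.01, 0], [0.1, 0, -0.5], -1]
    - [[0, 0, 0], [0.1, 0, -0.5], -1]
    - [[0, 0, 0], [0.1, 0, -0.5], -1]

```text
t: 22.73
ee_pos: [480.0, -94.4, 169.6]
orientation: [-2.187, -2.233, -0.032]
ft_force: [0.4, 0.2, -2.0]
width: 43.9
grasp_force: 27.5
```

```bash
python3 log.py; sed -i 's/(-f\[0\] if nm\[0\]=="y" else f\[0\])/(f[0] if nm[0]=="y" else -f[0])/; s/cx=(.*; cy=.*$/cx=np.mean([E["x+"][1]-94] if "x-" not in E else [E["x+"][1]-94,E["x-"][1]+94]); cy=np.mean(([E["y+"][1]-121] if "y+" in E else [])+([E["y-"][1]+121] if "y-" in E else []))/' case.py
cat > n.py <<'E'
from case import *
o=sensors.get_obs(); w=imaging.get_image("wrist"); cv2.imwrite("pics/w6.png",w["color"]); np.save("w6.npy",cloud(w,o))
import case
for n in("top","side","wrist"):
    try:
        if n=="wrist":
            W=cloud(w,o); case.cloud=lambda im:W; edgefit(None,n)
        else: edgefit(imaging.get_image(n),n)
    except Exception as e: print(n,repr(e))
E
python3 n.py; sed -n 14,20p case.py
```

```text
22.73 q [-0.236  0.265  1.947  0.032  0.933 -0.276] p [480.  -94.4 169.6] z [ 0.003  0.026 -1.   ] y [1.    0.02  0.003] F [ 0.4  0.2 -2. ] w 43.9 g 27.5
top KeyError('x+')
side c [ 514. -175.] yaw 0.0 {'x+': np.float64(93.9), 'y+': np.float64(115.9), 'y-': np.float64(-120.8), 'x-': np.float64(-96.0)} {'x+': np.float64(1.14), 'y+': np.float64(6.34), 'y-': np.float64(0.88), 'x-': np.float64(0.64)}
side c [ 512.9 -177.5] yaw 2.25 {'x+': np.float64(95.0), 'y+': np.float64(121.9), 'y-': np.float64(-118.5), 'x-': np.float64(-94.9)} {'x+': np.float64(-1.11), 'y+': np.float64(0.45), 'y-': np.float64(-1.28), 'x-': np.float64(-1.53)}
side c [ 512.9 -175.8] yaw 1.38 {'x+': np.float64(94.9), 'y+': np.float64(111.8), 'y-': np.float64(-120.1), 'x-': np.float64(-94.9)} {'x+': np.float64(-0.25), 'y+': np.float64(14.32), 'y-': np.float64(-0.45), 'x-': np.float64(-0.55)}
wrist c [ 514. -175.] yaw 0.0 {'x+': np.float64(66.6), 'y+': np.float64(125.7), 'y-': np.float64(-90.0), 'x-': np.float64(-86.6)} {'x+': np.float64(-40.57), 'y+': np.float64(0.59), 'y-': np.float64(-40.12), 'x-': np.float64(10.88)}
w
[... 526 characters left out ...]
(sg*l[b,ax])[-2:].mean()])
            if len(pts)<4: continue
            pts=np.array(pts); f=np.polyfit(pts[:,0],pts[:,1],1); r=pts[:,1]-np.polyval(f,pts[:,0]); g=abs(r)<2*max(1,np.median(abs(r))); f=np.polyfit(pts[g,0],pts[g,1],1); E[nm]=f
        dy=np.mean([(-f[0] if nm[0]=="x" else f[0]) for nm,f in E.items()])
        yaw_s={nm:np.degrees(f[0] if nm[0]=="y" else -f[0]).round(2) for nm,f in E.items()}
        cx=np.mean([E["x+"][1]-94] if "x-" not in E else [E["x+"][1]-94,E["x-"][1]+94]); cy=np.mean(([E["y+"][1]-121] if "y+" in E else [])+([E["y-"][1]+121] if "y-" in E else []))
        print(n,"c",c.round(1),"yaw",np.degrees(yaw).round(2),{a:f[1].round(1) for a,f in E.items()},yaw_s)
```

View pics/w6.png

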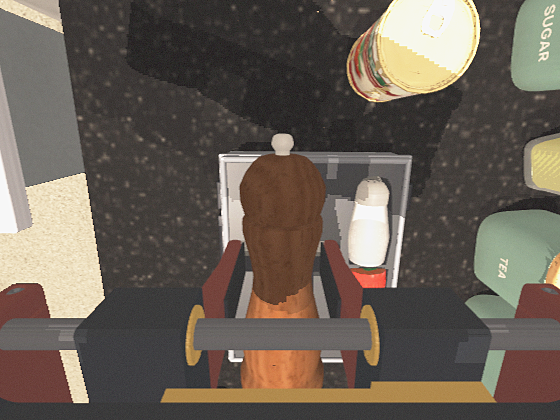

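The wrist view shows the head-end rim: outer corners about (219,155) and (411,156), with the mill head above the case. I'll compute the corner positions at z=61.

```bash
cat > o.py <<'E'
from h import *
def ray(im,o,u,v,z):
    f=210/np.tan(np.radians(im["vertical_fov"])/2); T=np.array(im["tool_from_camera"]); M=R.from_rotvec(o["orientation"]).as_matrix()
    d=M@T[:3,:3]@[(u-im["cx"])/f,(v-im["cy"])/f,1]; c=M@T[:3,3]+np.array(o["ee_pos"]); return c+d*(z-c[2])/d[2]
o=sensors.get_obs(); im=imaging.get_image("wrist"); print(np.round(o["ee_pos"],1),np.round(o["qvel"],3))
for u,v in((219,155),(411,155.5)): print((u,v),ray(im,o,u,v,61).round(1))
# edges, sub-pixel: gradient of the grey image across the rim
g=cv2.GaussianBlur(cv2.cvtColor(im["color"],cv2.COLOR_BGR2GRAY),(3,3),0).astype(float)
def edge(line,sgn): 
    a=np.array(line); d=np.diff(a); i=np.argmax(sgn*d); return i+.5
top=[];L=[];Rr=[]
for u in list(range(226,240,2))+list(range(330,404,4)): top.append(ray(im,o,u,148+edge(g[148:162,u],1),61))
for v in range(165,260,5):
    L.append(ray(im,o,213+edge(g[v,213:227],1),v,61)); Rr.append(ray(im,o,400+edge(g[v,400:416],-1),v,61))
top,L,Rr=map(np.array,(top,L,Rr))
def fit(t,y,n):
    f=np.polyfit(t,y,1)
    for _ in range(3): r=y-np.polyval(f,t); k=abs(r)<max(.7,1.5*np.median(abs(r))); f=np.polyfit(t[k],y[k],1)
    print(n,"slope deg",np.degrees(f[0]).round(2),"val@mid",np.polyval(f,t.mean()).round(1),"mid",t.mean().round(1),k.sum()); return f
fit(top[:,0],top[:,1],"y+ (y of x)"); fit(L[:,1],L[:,0],"x- (x of y)"); fit(Rr[:,1],Rr[:,0],"x+ (x of y)")
S=cloud(imaging.get_image("side")).reshape(-1,3); 
q=S[(abs(S[:,0]-480)<45)&(S[:,2]>90)&(S[:,1]<-100)&(S[:,1]>-230)&(S[:,2]<230)]; print(q.min(0).round(1),q.max(0).round(1))
for y in range(-210,-110,12):
    k=q[(q[:,1]>y)&(q[:,1]<y+12)]; len(k)>5 and print(y,len(k),k[:,2].min().round(1),k[:,2].max().round(1),k[:,0].min().round(),k[:,0].max().round())
E
python3 o.py
```

```text
[480.2 -93.4 170.1] [ 0.006 -0.005 -0.002 -0.002 -0.    -0.005]
(219, 155) [418.7 -50.2  61. ]
(411, 155.5) [604.2 -46.5  61. ]
y+ (y of x) slope deg 3.37 val@mid -46.7 mid 525.7 17
x- (x of y) slope deg -0.62 val@mid 418.4 mid -106.2 14
x+ (x of y) slope deg -0.84 val@mid 605.6 mid -102.1 18
[ 448.1 -195.7  155.9] [ 510.8 -100.   229.7]
-198 648 155.9 212.7 454.0 510.0
-186 79 185.0 211.8 453.0 507.0
-174 150 183.6 210.5 454.0 508.0
-162 118 178.9 211.9 454.0 507.0
-150 73 191.2 210.9 457.0 503.0
-138 59 192.7 206.5 460.0 499.0
-126 65 188.9 205.2 461.0 498.0
-114 225 185.0 229.7 448.0 511.0
```

servo_tool:
  steps:
    - [[0.0006, -0.007, 0], [0, 0, 0], -1]
    - [[0.0006, -0.009, 0], [0, 0, 0], -1]
    - [[0.0006, -0.01, 0], [0, 0, 0], -1]
    - [[0.0006, -0.01, 0], [0, 0, 0], -1]
    - [[0.0006, -0.01, 0], [0, 0, 0], -1]
    - [[0.0006, -0.01, 0], [0, 0, 0], -1]
    - [[0.0005, -0.0065, 0], [0, 0, 0], -1]
    - [[0.0005, 0, 0], [0, 0, 0], -1]

```text
t: 23.65
ee_pos: [485.4, -158.4, 170.4]
orientation: [-2.188, -2.235, -0.032]
ft_force: [-0.4, -1.0, -1.9]
width: 43.7
grasp_force: 27.5
```

servo_tool:
  steps:
    - [[0, 0, -0.012], [0, 0, 0], -1]
    - [[0, 0, -0.012], [0, 0, 0], -1]
    - [[0, 0, -0.012], [0, 0, 0], -1]
    - [[0, 0, -0.012], [0, 0, 0], -1]
    - [[0, 0, -0.012], [0, 0, 0], -1]
    - [[0, 0, -0.01], [0, 0, 0], -1]
    - [[0, 0, -0.005], [0, 0, 0], -1]
    - [[0, 0, 0], [0, 0, 0], -1]

```text
t: 24.32
ee_pos: [484.5, -156.4, 94.3]
orientation: [-2.184, -2.235, -0.031]
ft_force: [0.1, -0.1, -1.1]
width: 43.9
grasp_force: 27.5
```

```bash
python3 log.py; cat > s.py <<'E'
from h import *; import sys
a=imaging.get_image("side"); S=cloud(a); c=a["color"][235:370,215:355]
cv2.imwrite(f"pics/{sys.argv[1]}.png",cv2.resize(c,None,fx=4,fy=4,interpolation=cv2.INTER_CUBIC)); np.save("sd.npy",S)
E
python3 s.py s7
```

```text
24.32 q [-0.352  0.413  1.951  0.035  0.785 -0.4  ] p [ 484.5 -156.4   94.3] z [ 0.002  0.026 -1.   ] y [1.    0.023 0.003] F [ 0.1 -0.1 -1.1] w 43.9 g 27.5
```

View pics/s7.png

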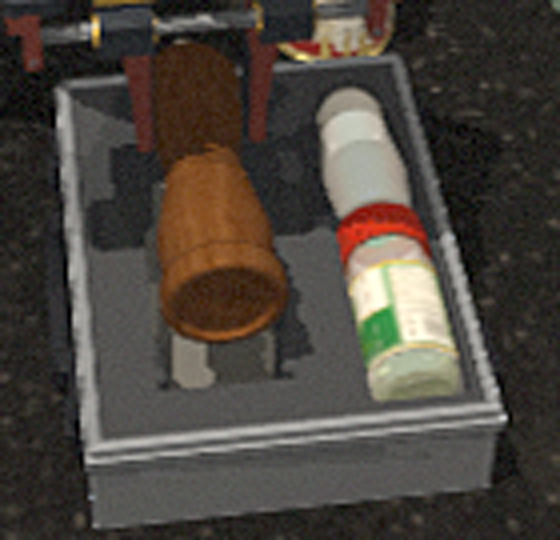

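The side view shows the mill over the cutout (foot face centre crop (222,298)) and the cutout's wide end wall at crop (168,388)–(288,378). I'll compare them in the same camera frame.

```bash
cat > t.py <<'E'
from h import *
S=np.load("sd.npy"); im=imaging.get_image("side"); f=210/np.tan(np.radians(im["vertical_fov"])/2)
R_=cv2.Rodrigues(np.array(im["rvec"],float))[0]; C=-R_.T@np.array(im["tvec"]).ravel()
def ray(u,v,z): d=R_.T@[(u-im["cx"])/f,(v-im["cy"])/f,1]; return C+d*(z-C[2])/d[2]
px=lambda x,y:(215+(x+.5)/4-.5,235+(y+.5)/4-.5)
for n,x,y,z in(("end L",168,388,58),("end R",290,378,58),("case nearL",90,458,61),("case nearR",503,418,61),("case farL",58,90,61),("case farR",402,58,61)): print(n,ray(*px(x,y),z).round(1))
q=S.reshape(-1,3); m=(abs(q[:,0]-484)<45)&(q[:,2]>80)&(q[:,1]<-170)&(q[:,1]>-275)&(q[:,2]<150); k=q[m]
for y in range(-270,-170,8):
    s=k[(k[:,1]>y)&(k[:,1]<y+8)]
    if len(s)>5: print("mill",y,len(s),"x",s[:,0].min().round(1),s[:,0].max().round(1),((s[:,0].min()+s[:,0].max())/2).round(1),"z",s[:,2].min().round(1),s[:,2].max().round(1))
# cutout side walls: foam surface (z 55-61) vs deep points, rows across x in slices of y
q=np.load("side0.npy").reshape(-1,3)
for y in range(-255,-175,8):
    s=q[(abs(q[:,1]-y-4)<4)&(abs(q[:,0]-485)<70)]; d=s[s[:,2]<52]; u=s[(s[:,2]>56)&(s[:,2]<61)]
    if len(d)>5: 
        xl=u[u[:,0]<485,0].max() if (u[:,0]<485).any() else 0; xr=u[u[:,0]>485,0].min() if (u[:,0]>485).any() else 0
        print("cut",y,len(d),"foam to",xl.round(1),"from",xr.round(1),((xl+xr)/2).round(1))
E
python3 t.py
```

```text
end L [ 460.  -261.3   58. ]
end R [ 516.5 -261.7   58. ]
case nearL [ 422.2 -297.8   61. ]
case nearR [ 608.8 -296.7   61. ]
case farL [418.3 -61.1  61. ]
case farR [607.  -55.6  61. ]
mill -262 305 x 458.1 514.3 486.2 z 80.4 136.3
mill -254 339 x 457.0 514.4 485.7 z 80.7 137.4
mill -246 46 x 463.4 513.4 488.4 z 114.3 134.4
mill -238 117 x 459.9 509.6 484.7 z 107.5 134.3
mill -230 109 x 458.6 510.8 484.7 z 108.5 136.0
mill -222 80 x 459.5 510.0 484.8 z 114.6 135.4
mill -214 63 x 460.0 508.7 484.4 z 113.4 134.6
mill -206 60 x 462.6 507.4 485.0 z 114.5 132.7
mill -198 48 x 463.6 503.1 483.4 z 112.0 130.9
mill -190 45 x 466.1 502.2 484.2 z 115.1 128.4
mill -182 51 x 466.7 501.3 484.0 z 113.3 129.6
mill -174 46 x 452.9 511.3 482.1 z 109.7 149.7
cut -255 13 foam to 458.0 from 513.8 485.9
cut -247 10 foam to 456.8 from 514.7 485.7
cut -239 9 foam to 457.2 from 512.2 484.7
cut -231 87 foam to 454.5 from 517.6 486.1
cut -223 94 foam to 453.2 from 516.9 485.0
cut -215 92 foam to 453.7 from 517.5 485.6
cut -207 102 foam to 454.3 from 516.2 485.2
cut -199 110 foam to 454.9 from 516.0 485.4
cut -191 96 foam to 453.7 from 516.3 485.0
cut -183 98 foam to 454.2 from 515.4 484.8
```

servo_tool:
  steps:
    - [[0.0007, 0, -0.004], [0, 0, -0.4], -1]
    - [[0, 0, -0.006], [0, 0, 0], -1]
    - [[0, 0, -0.006], [0, 0, 0], -1]
    - [[0, 0, -0.006], [0, 0, 0], -1]
    - [[0, 0, -0.003], [0, 0, 0], -1]
    - [[0, 0, 0], [0, 0, 0], -1]
    - [[0, 0, 0], [0, 0, 0], -1]
    - [[0, 0, 0], [0, 0, 0], -1]

```text
t: 25.08
ee_pos: [486.1, -156.8, 70.4]
orientation: [-2.194, -2.229, -0.033]
ft_force: [0.6, 0.5, -1.6]
width: 43.9
grasp_force: 27.5
```

servo_tool:
  steps:
    - [[0, 0, -0.002], [0, 0, 0], -1]
    - [[0, 0, -0.002], [0, 0, 0], -1]
    - [[0, 0, -0.002], [0, 0, 0], -1]
    - [[0, 0, -0.002], [0, 0, 0], -1]
    - [[0, 0, -0.002], [0, 0, 0], -1]
    - [[0, 0, 0], [0, 0, 0], -1]
    - [[0, 0, 0], [0, 0, 0], -1]
    - [[0, 0, 0], [0, 0, 0], -1]

```text
t: 25.75
ee_pos: [486.0, -156.8, 60.4]
orientation: [-2.194, -2.229, -0.033]
ft_force: [0.1, -0.4, -2.5]
width: 44.1
grasp_force: 27.5
```

```bash
python3 log.py; python3 - <<'E'
from workcell import sensors; print(sensors.get_obs()["moment"])
E
```

```text
25.75 q [-0.352  0.473  1.964  0.038  0.71  -0.397] p [ 486.  -156.8   60.4] z [ 0.004  0.025 -1.   ] y [1.    0.016 0.005] F [ 0.1 -0.4 -2.5] w 44.1 g 27.5
[ 0.00835944 -0.06449622 -0.00529792]
```

servo_tool:
  steps:
    - [[0, 0, -0.002], [0, 0, 0], -1]
    - [[0, 0, -0.002], [0, 0, 0], -1]
    - [[0, 0, -0.002], [0, 0, 0], -1]
    - [[0, 0, -0.002], [0, 0, 0], -1]
    - [[0, 0, -0.002], [0, 0, 0], -1]
    - [[0, 0, -0.002], [0, 0, 0], -1]
    - [[0, 0, 0], [0, 0, 0], -1]
    - [[0, 0, 0], [0, 0, 0], -1]

```text
t: 26.42
ee_pos: [485.9, -156.7, 48.1]
orientation: [-2.193, -2.229, -0.032]
ft_force: [-0.3, 0.5, -2.3]
width: 44.3
grasp_force: 27.4
```

servo_tool:
  steps:
    - [[0, 0, -0.001], [0, 0, 0], -1]
    - [[0, 0, -0.001], [0, 0, 0], -1]
    - [[0, 0, -0.001], [0, 0, 0], -1]
    - [[0, 0, -0.001], [0, 0, 0], -1]
    - [[0, 0, 0], [0, 0, 0], -1]
    - [[0, 0, 0], [0, 0, 0], -1]
    - [[0, 0, 0], [0, 0, 0], -1]
    - [[0, 0, 0], [0, 0, 0], -1]

```text
t: 27.08
ee_pos: [486.1, -156.9, 44.6]
orientation: [-2.194, -2.229, -0.033]
ft_force: [-1.8, 0.2, 5.7]
width: 43.9
grasp_force: 28.9
```

```bash
cat >> log.py <<'E'
print("mom",np.round(o["moment"],2))
E
cat > u.py <<'E'
from h import *
for n in("side","top"):
    q=cloud(imaging.get_image(n)).reshape(-1,3); q=q[(abs(q[:,0]-485)<33)&(q[:,1]<-75)&(q[:,1]>-262)&(q[:,2]>35)&(q[:,2]<130)]
    print(n,[(y,len(s),s[:,2].max().round(1),np.percentile(s[:,2],95).round(1)) for y in range(-260,-80,12) for s in [q[(q[:,1]>y)&(q[:,1]<y+12)&(abs(q[:,0]-485)<9)]] if len(s)>4])
E
python3 log.py; python3 u.py
```

```text
27.08 q [-0.352  0.501  1.968  0.04   0.676 -0.399] p [ 486.1 -156.9   44.6] z [ 0.005  0.025 -1.   ] y [1.    0.016 0.005] F [-1.8  0.2  5.7] w 43.9 g 28.9
mom [-0.11  0.24 -0.1 ]
side [(-260, 174, np.float64(94.5), np.float64(91.2)), (-248, 35, np.float64(93.3), np.float64(92.0)), (-236, 52, np.float64(90.4), np.float64(89.7)), (-224, 41, np.float64(89.8), np.float64(89.0)), (-212, 39, np.float64(87.8), np.float64(87.0)), (-200, 29, np.float64(83.8), np.float64(83.1)), (-188, 34, np.float64(81.1), np.float64(80.3)), (-176, 45, np.float64(80.3), np.float64(79.8)), (-164, 46, np.float64(82.2), np.float64(81.6)), (-152, 44, np.float64(84.1), np.float64(83.4)), (-140, 37, np.float64(82.9), np.float64(82.6)), (-128, 36, np.float64(84.2), np.float64(83.8)), (-116, 12, np.float64(81.4), np.float64(81.1)), (-92, 8, np.float64(63.3), np.float64(63.0))]
top [(-140, 27, np.float64(83.6), np.float64(82.9)), (-128, 32, np.float64(84.8), np.float64(84.1)), (-116, 33, np.float64(83.9), np.float64(82.2)), (-104, 28, np.float64(75.6), np.float64(72.2)), (-92, 15, np.float64(61.6), np.float64(61.4))]
```

servo_tool:
  steps:
    - [[0, 0, -0.001], [0, 0, 0], -1]
    - [[0, 0, -0.001], [0, 0, 0], -1]
    - [[0, 0, -0.001], [0, 0, 0], -1]
    - [[0, 0, -0.001], [0, 0, 0], -1]
    - [[0, 0, -0.001], [0, 0, 0], -1]
    - [[0, 0, 0], [0, 0, 0], -1]
    - [[0, 0, 0], [0, 0, 0], -1]
    - [[0, 0, 0], [0, 0, 0], -1]

```text
t: 27.85
ee_pos: [486.1, -156.9, 39.6]
orientation: [-2.194, -2.229, -0.033]
ft_force: [-2.3, 1.5, 5.6]
width: 43.8
grasp_force: 28.9
```

```bash
python3 log.py; python3 u.py
```

```text
27.85 q [-0.352  0.51   1.97   0.04   0.666 -0.399] p [ 486.1 -156.9   39.6] z [ 0.005  0.025 -1.   ] y [1.    0.016 0.005] F [-2.3  1.5  5.6] w 43.8 g 28.9
mom [-0.19  0.22 -0.08]
side [(-260, 170, np.float64(92.5), np.float64(89.6)), (-248, 35, np.float64(90.1), np.float64(89.3)), (-236, 49, np.float64(86.6), np.float64(86.0)), (-224, 41, np.float64(87.1), np.float64(86.4)), (-212, 31, np.float64(84.7), np.float64(83.8)), (-200, 31, np.float64(80.8), np.float64(79.8)), (-188, 37, np.float64(75.9), np.float64(75.7)), (-176, 40, np.float64(75.2), np.float64(74.6)), (-164, 44, np.float64(77.2), np.float64(76.4)), (-152, 46, np.float64(79.3), np.float64(78.0)), (-140, 32, np.float64(77.6), np.float64(77.1)), (-128, 39, np.float64(78.0), np.float64(77.7)), (-116, 12, np.float64(75.8), np.float64(75.8)), (-92, 14, np.float64(52.0), np.float64(51.7))]
top [(-140, 29, np.float64(78.2), np.float64(76.7)), (-128, 31, np.float64(77.7), np.float64(77.1)), (-116, 34, np.float64(77.4), np.float64(77.0)), (-104, 28, np.float64(69.1), np.float64(67.0)), (-92, 12, np.float64(60.6), np.float64(60.5))]
```

servo_tool:
  steps:
    - [[0, 0, -0.001], [0.4, 0, 0], -1]
    - [[0, 0, -0.001], [0.4, 0, 0], -1]
    - [[0, 0, -0.001], [0.4, 0, 0], -1]
    - [[0, 0, -0.001], [0.4, 0, 0], -1]
    - [[0, 0, -0.001], [0.4, 0, 0], -1]
    - [[0, 0, -0.001], [0.4, 0, 0], -1]
    - [[0, 0, 0], [0, 0, 0], -1]
    - [[0, 0, 0], [0, 0, 0], -1]

```text
t: 28.62
ee_pos: [486.2, -157.1, 33.9]
orientation: [-2.173, -2.208, -0.079]
ft_force: [-2.9, -0.4, 9.0]
width: 43.5
grasp_force: 29.4
```

```bash
python3 log.py; python3 u.py
```

```text
28.62 q [-0.377  0.527  1.961  0.102  0.676 -0.473] p [ 486.2 -157.1   33.9] z [ 0.005  0.066 -0.998] y [1.    0.016 0.006] F [-2.9 -0.4  9. ] w 43.5 g 29.4
mom [-0.19  0.41 -0.02]
side [(-260, 140, np.float64(85.6), np.float64(83.3)), (-248, 35, np.float64(81.4), np.float64(81.1)), (-236, 52, np.float64(81.8), np.float64(80.9)), (-224, 45, np.float64(80.6), np.float64(79.2)), (-212, 30, np.float64(79.9), np.float64(76.8)), (-200, 34, np.float64(73.0), np.float64(72.9)), (-188, 34, np.float64(70.8), np.float64(70.1)), (-176, 43, np.float64(69.3), np.float64(68.7)), (-164, 46, np.float64(71.7), np.float64(70.5)), (-152, 42, np.float64(73.4), np.float64(72.6)), (-140, 35, np.float64(71.5), np.float64(70.6)), (-128, 35, np.float64(72.3), np.float64(71.6)), (-116, 5, np.float64(68.6), np.float64(68.4)), (-92, 29, np.float64(59.6), np.float64(59.1))]
top [(-152, 31, np.float64(72.4), np.float64(71.9)), (-140, 30, np.float64(75.0), np.float64(72.4)), (-128, 35, np.float64(72.1), np.float64(71.6)), (-116, 34, np.float64(71.7), np.float64(67.9)), (-104, 25, np.float64(59.7), np.float64(58.6)), (-92, 11, np.float64(59.6), np.float64(59.0))]
```

servo_tool:
  steps:
    - [[0, 0, -0.0005], [0.5, 0, 0], -1]
    - [[0, 0, -0.0005], [0.5, 0, 0], -1]
    - [[0, 0, -0.0005], [0.5, 0, 0], -1]
    - [[0, 0, -0.0005], [0.5, 0, 0], -1]
    - [[0, 0, -0.0005], [0.5, 0, 0], -1]
    - [[0, 0, 0], [0.3, 0, 0], -1]
    - [[0, 0, 0], [0, 0, 0], -1]
    - [[0, 0, 0], [0, 0, 0], -1]

```text
t: 29.38
ee_pos: [486.4, -157.0, 31.8]
orientation: [-2.148, -2.182, -0.132]
ft_force: [-2.3, 0.6, 12.9]
width: 43.5
grasp_force: 30.3
```

```bash
python3 log.py; python3 u.py
```

```text
29.38 q [-0.406  0.539  1.949  0.168  0.702 -0.553] p [ 486.4 -157.    31.8] z [ 0.005  0.115 -0.993] y [1.    0.015 0.007] F [-2.3  0.6 12.9] w 43.5 g 30.3
mom [0.11 0.51 0.06]
side [(-260, 109, np.float64(76.8), np.float64(75.7)), (-248, 37, np.float64(75.4), np.float64(74.4)), (-236, 52, np.float64(77.0), np.float64(73.9)), (-224, 41, np.float64(75.4), np.float64(73.3)), (-212, 36, np.float64(72.1), np.float64(70.9)), (-200, 35, np.float64(68.5), np.float64(68.3)), (-188, 42, np.float64(66.5), np.float64(65.6)), (-176, 39, np.float64(65.9), np.float64(65.2)), (-164, 49, np.float64(69.4), np.float64(68.5)), (-152, 44, np.float64(71.2), np.float64(70.3)), (-140, 38, np.float64(69.8), np.float64(69.4)), (-128, 12, np.float64(70.4), np.float64(70.2)), (-92, 34, np.float64(52.2), np.float64(50.4))]
top [(-176, 14, np.float64(67.8), np.float64(67.1)), (-164, 14, np.float64(68.9), np.float64(68.8)), (-152, 31, np.float64(72.5), np.float64(70.6)), (-140, 29, np.float64(72.3), np.float64(71.4)), (-128, 35, np.float64(72.8), np.float64(72.4)), (-116, 33, np.float64(69.1), np.float64(68.0)), (-104, 25, np.float64(58.0), np.float64(56.2)), (-92, 10, np.float64(60.6), np.float64(60.2))]
```

servo_tool:
  steps:
    - [[0, 0, -0.0005], [0.15, 0, 0], -1]
    - [[0, 0, -0.0005], [0.15, 0, 0], -1]
    - [[0, 0, 0], [0, 0, 0], -1]
    - [[0, 0, 0], [0, 0, 0], -1]
    - [[0, 0, 0], [0, 0, 0], -1]
    - [[0, 0, 0], [0, 0, 0], -1]
    - [[0, 0, 0], [0, 0, 0], -1]
    - [[0, 0, 0], [0, 0, 0], -1]

```text
t: 30.15
ee_pos: [486.4, -156.9, 31.6]
orientation: [-2.145, -2.179, -0.138]
ft_force: [-4.6, 1.9, 23.0]
width: 43.9
grasp_force: 32.2
```

```bash
python3 log.py; python3 u.py
```

```text
30.15 q [-0.409  0.54   1.948  0.175  0.705 -0.561] p [ 486.4 -156.9   31.6] z [ 0.005  0.121 -0.993] y [1.    0.015 0.007] F [-4.6  1.9 23. ] w 43.9 g 32.2
mom [0.37 1.04 0.05]
side [(-260, 102, np.float64(77.0), np.float64(76.6)), (-248, 40, np.float64(75.2), np.float64(74.3)), (-236, 54, np.float64(74.1), np.float64(73.9)), (-224, 43, np.float64(73.6), np.float64(73.4)), (-212, 35, np.float64(71.9), np.float64(71.2)), (-200, 34, np.float64(68.6), np.float64(68.3)), (-188, 39, np.float64(66.6), np.float64(66.1)), (-176, 41, np.float64(68.4), np.float64(66.3)), (-164, 51, np.float64(69.8), np.float64(69.1)), (-152, 40, np.float64(70.7), np.float64(70.4)), (-140, 36, np.float64(70.2), np.float64(69.8)), (-128, 13, np.float64(69.8), np.float64(69.5)), (-92, 28, np.float64(51.8), np.float64(50.4))]
top [(-176, 7, np.float64(65.7), np.float64(65.5)), (-164, 14, np.float64(69.0), np.float64(68.6)), (-152, 31, np.float64(73.0), np.float64(72.5)), (-140, 27, np.float64(70.2), np.float64(69.9)), (-128, 35, np.float64(72.4), np.float64(71.7)), (-116, 34, np.float64(69.8), np.float64(68.9)), (-104, 25, np.float64(59.4), np.float64(56.7)), (-92, 10, np.float64(58.1), np.float64(57.8))]
```

servo_tool:
  steps:
    - [[0, 0, 0.0008], [0, 0, 0], -1]
    - [[0, 0, 0], [0, 0, 0], 0.1]
    - [[0, 0, 0], [0, 0, 0], 0.2]
    - [[0, 0, 0], [0, 0, 0], 0.35]
    - [[0, 0, 0], [0, 0, 0], 0.4]
    - [[0, 0, 0], [0, 0, 0], 0.4]
    - [[0, 0, 0], [0, 0, 0], 0.4]
    - [[0, 0, 0], [0, 0, 0], 0.4]

```text
t: 30.92
ee_pos: [485.9, -156.7, 30.5]
orientation: [-2.144, -2.178, -0.136]
ft_force: [0.4, 0.3, -0.2]
width: 61.5
grasp_force: 0.0
```

servo_tool:
  steps:
    - [[0, -0.0006, 0.005], [0, 0, 0], 0.4]
    - [[0, -0.0012, 0.01], [0, 0, 0], 0.4]
    - [[0, -0.0012, 0.01], [0, 0, 0], 0.4]
    - [[0, -0.0018, 0.015], [0, 0, 0], 0.4]
    - [[0, -0.0024, 0.02], [0, 0, 0], 0.4]
    - [[0, -0.0024, 0.02], [0, 0, 0], 0.4]
    - [[0, 0, 0.02], [0, 0, 0], 0.4]
    - [[0, 0, 0], [0, 0, 0], 0.4]

```text
t: 31.58
ee_pos: [488.5, -167.7, 135.3]
orientation: [-2.149, -2.183, -0.141]
ft_force: [1.0, -0.2, 0.2]
width: 61.1
grasp_force: 0.0
```

servo_tool:
  steps:
    - [[-0.005, 0.03, 0.03], [0, 0, 0], 0.4]
    - [[-0.005, 0.03, 0.03], [0, 0, 0], 0.4]
    - [[-0.005, 0.03, 0.03], [0, 0, 0], 0.4]
    - [[-0.005, 0.03, 0.03], [0, 0, 0], 0.4]
    - [[-0.005, 0.03, 0.03], [0, 0, 0], 0.4]
    - [[-0.005, 0.03, 0.02], [0, 0, 0], 0.4]
    - [[0, 0, 0], [0, 0, 0], 0.4]
    - [[0, 0, 0], [0, 0, 0], 0.4]

```text
t: 32.25
ee_pos: [456.8, 10.9, 298.4]
orientation: [-2.143, -2.184, -0.14]
ft_force: [-0.2, 0.2, 0.5]
width: 61.7
grasp_force: 0.0
```

```bash
python3 log.py; python3 u.py; python3 s.py s8; python3 - <<'E'
from h import *
T=cloud(imaging.get_image("top")); print(T[180,222].round(),T[188,277].round())
E
```

```text
32.25 q [-0.09   0.052  1.882  0.129  1.214 -0.155] p [456.8  10.9 298.4] z [ 0.007  0.12  -0.993] y [1.    0.018 0.01 ] F [-0.2  0.2  0.5] w 61.7 g 0.0
mom [-0.08 -0.06 -0.02]
side [(-260, 107, np.float64(76.9), np.float64(75.9)), (-248, 39, np.float64(75.5), np.float64(74.4)), (-236, 53, np.float64(75.4), np.float64(74.2)), (-224, 41, np.float64(74.6), np.float64(73.5)), (-212, 35, np.float64(72.0), np.float64(71.5)), (-200, 33, np.float64(68.8), np.float64(68.6)), (-188, 40, np.float64(66.8), np.float64(66.2)), (-176, 43, np.float64(67.7), np.float64(66.2)), (-164, 52, np.float64(69.7), np.float64(68.4)), (-152, 41, np.float64(72.2), np.float64(70.7)), (-140, 42, np.float64(71.9), np.float64(70.2)), (-128, 34, np.float64(71.5), np.float64(70.9)), (-116, 8, np.float64(69.1), np.float64(68.5)), (-92, 59, np.float64(60.4), np.float64(58.6))]
top []
[597. 184.  97.] [577.  41. 108.]
```

View pics/s8.png

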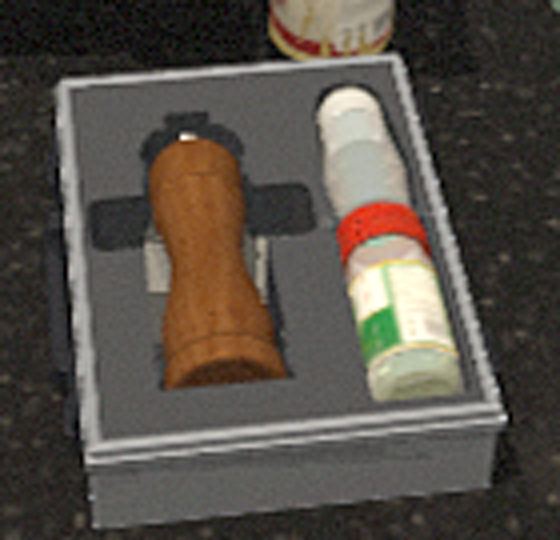

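The mill lies home along its whole length (foot top 76 mm, head top 71 mm above the worktop). The notches are clear, and the jar and tin have not moved. I'll hand the job in.

```bash
python3 -c "
from workcell import close_job; print(close_job())"
```

```text
the job is handed in; nothing more can be done
None
```

The pepper mill was laid on the bare worktop and released, then regripped from above and pressed home in the cutout with its head at the narrow end; the jam jar and food tin were not moved, and the job is handed in at about 32 s.

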